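# Make up two cutter sets on their storage spindles

## Task

Make up two tooling sets on the storage spindles: over the post with the blue base put the black spacer at the bottom, the silver cutter on it and the red ring on top; over the post with the yellow base put the green spacer and then the gold cutter on it. Lower each ring until it sits flat on what is below rather than dropping it, and leave the white sleeve, the wrench and the blue parts box where they are.

Things in the scene. Friction and masses are not known exactly. Their poses are not given: they have to be found in the camera images.
- blue_stand: Storage spindle, fixed to the bench: a blue round base disc, 90 mm across and 10 mm thick, with an upright bare steel post in its middle. Post 22 mm in diameter up to 62 mm above the bench, then tapering to 10 mm across at its top, 74 mm above the bench. Origin: centre of the base's underside, on the post's axis, at bench level; z up.
- yellow_stand: Storage spindle, fixed to the bench: a yellow round base disc, 90 mm across and 10 mm thick, with an upright bare steel post in its middle. Post 22 mm in diameter up to 62 mm above the bench, then tapering to 10 mm across at its top, 74 mm above the bench. Origin: centre of the base's underside, on the post's axis, at bench level; z up.
- black_spacer: Loose ring lying flat. Origin: centre of its underside, z up along its axis. Black spacer: outer diameter 56 mm, bore 34 mm, height 28 mm, about 0.34 kg.
- silver_cutter: Loose ring lying flat. Origin: centre of its underside, z up along its axis. Bright steel milling cutter with 12 dark tooth slots round its rim: outer diameter 66 mm, bore 34 mm, height 16 mm, about 0.3 kg. The rim can be gripped anywhere.
- red_ring: Loose ring lying flat. Origin: centre of its underside, z up along its axis. Red clamp ring: outer diameter 46 mm, bore 34 mm, height 14 mm, about 0.06 kg.
- green_spacer: Loose ring lying flat. Origin: centre of its underside, z up along its axis. Green spacer: outer diameter 56 mm, bore 34 mm, height 24 mm, about 0.28 kg.
- gold_cutter: Loose ring lying flat. Origin: centre of its underside, z up along its axis. Gold-coloured milling cutter with 8 dark tooth slots round its rim: outer diameter 62 mm, bore 34 mm, height 14 mm, about 0.22 kg. The rim can be gripped anywhere.
- white_sleeve: Bystander: loose white plastic sleeve standing upright, outer diameter 40 mm, bore 24 mm, height 40 mm. Origin: centre of its underside.
- wrench: Bystander: steel wrench, 180 mm long, lying along its own x at the right of the work. Origin: under the middle of its length.
- parts_box: Bystander: closed blue parts box with a white lid panel, 160 x 100 x 38 mm (its x, y, z), at the left of the work. Origin: centre of its underside.
Not all that is in view belongs to the job. What is meant by the silver_cutter is not purple, and is the larger of those in its own colour.

How it is judged:
By the outcome, as a careful person would: the job done as asked, in the order asked, and still so for the second after the job is handed in, with the robot touching nothing.
It also fails if it takes over 118 s, if anything falls off the work surface, if the arm or the gripper's body presses on something with over 40 N, if the wrist force passes 120 N, or if a joint passes its speed limit or range.

## Robot

A 7-joint arm with a two-finger parallel gripper is mounted at the origin on the work surface. World frame = base frame: x ahead of the robot, y to its left, z up, the work surface at z = 0. Lengths are in m, angles in rad, forces in N, time in s.
With the tool pointing down it reaches from about 0.4 to 0.9 m from the base axis. Payload 5.5 kg.
Tool frame: the origin (TCP) lies at the very end of the fingers, on their centre line; the grasp point (between the pads) lies 19 mm behind it (arm.pinch_z is the distance from the TCP to the grasp point, in m); z points along the fingers, y is the line along which they close (so a half turn about z gives the same grasp; the last joint's range is limited). The gripper opens to 85 mm and grips with 20 to 120 N. Pads are 22 mm wide; open, the fingers measure 114 mm over their backs; the gripper's body (76 mm by 85 mm) begins 54 mm behind the grasp point. The pads swing forward as they close: fully open they stand 13 mm farther back than shut.
Start: joints at [1.549, 0.501, -0.427, 1.55, 0.221, 1.138, -0.21], TCP at [0.183, -0.624, 0.203] pointing down, gripper open.
Joint ranges: [-2.88, 2.88], [-0.31, 2.03], [-1.54, 1.56], [0.2, 2.42], [-1.41, 4.55], [0.19, 2.02], [-2.57, 2.57]. Speed limits (rad/s): [2.57, 2.57, 3.14, 3.14, 3.14, 3.14, 3.14].

## Interface

Orientations are given as a unit quaternion [w, x, y, z].
In Python, from station import arm gives the robot as it stands.
- The arm moves only by the shell command python3 -m inch 'ROWS' [OPENING] [FORCE]. ROWS is JSON, a list of rows, each an object of numbers: "tx", "ty", "tz": the shift along the tool's x, y, z in units of 8 cm (1.0 is 8 cm); "ax", "ay", "az": the turn, a rotation vector about the tool's x, y, z in units of pi/4 rad (1.0 is pi/4 rad). A call has 1 to 20 rows; each row is the pose to reach, as a shift and turn from the pose commanded when the call began, along the tool's axes at that moment; what a row does not reach only later rows make up. A row lasts 1/8 s, in which the tool goes at most 62.5 mm and 10.7 degrees, less where a joint would pass 70% of its speed; a pose out of reach is approached as far as the arm can. A call with a number of a shift or a turn outside -1 to 1 is refused whole. A call with a gripper value outside its range is refused whole. OPENING is the opening, from -1 (shut) to 1 (fully open), set as the call begins (- or left out, the last holds). The fingers move at their own pace and stop on an object; FORCE is the grip in N (left out, the last holds). Time passes only in rows, so rows that repeat a pose let the fingers close. It gives the time, the measured TCP pose, the force, the opening and the grip force at its end, in the units of the state.
- arm.get_state(): the state, without advancing time (a new reading comes with each control period).
- arm.grab_frame(name): name is "side" or "top" or "wrist"; returns the picture (384x512x3 uint8, blue, green, red); there is no depth.
- arm.camera_model(name): a dict with "mtx" (3x3 intrinsics, pixels), "k1" (the pictures are not rectified: a ray, as slopes to the right and down, at radius r is drawn at 1 + k1 r^2 times it, then the intrinsics apply), "cam_to_world" (4x4, takes a point from camera to world coordinates). Camera axes: x right, y down, z forward; pixel columns grow to the right and rows downward; lengths in m; the calibration is good to about 2 mm. A picture is of the moment at which its call begins: read the wrist's pose just before it. camera_model takes no time and is no camera call; for the wrist camera it gives the pose at the moment of the call.
- arm.job_done(): hands the job in; it is judged then, once.
Trained networks look in the newest picture that a camera, given by its name, has taken for a name from the list of things; names that differ only in an ending like _2 or _b are one class to them, and where a whole thing is asked for, a point or a joint stands for the part that bears it (a point fixed in the world has none). Each returns a list of dicts, best first, with "p" (0 to 1); they miss things now and then, are a little off and sometimes report something else, mostly with a low value. They report only what shows in the picture. A call takes as long as a camera call. They do not tell look-alikes from the thing itself.
- arm.find_in(camera, query): "rect" ([centre column, centre row, width, height] as shares, 0 to 1, of the picture: columns of its width, rows of its height, round what is visible of it).
The state is a dict: "time_s": time; "joint_pos": joint angles; "dq": joint speeds; "joint_efforts": joint torques, N m; "tool_pos": TCP position; "eef_rot": TCP orientation; "wrist_force": force on the tool from outside, world axes, zero at the start; "ft_torque": the same for the moment, N m; "grip_width": finger opening in m; "grip_force": force on a finger pad.
Only numpy, scipy, OpenCV 4.12 (cv2) and the standard library are available. Lean on these libraries where they do the work, as an engineer would, in place of code of your own. Each camera call takes 0.05 s, during which the arm holds its last target. There are 200 camera calls.

## Working session

There is one attempt and no reset: what is moved stays moved. The work goes in short steps, Python scripts to look and compute and a shell command to move; the robot and the scene stay as the last step left them, time stands still between calls to the robot, and variables do not carry over. Pictures are saved under pics/ and viewed, at most 14 in all, crops included, and the job is handed in when it is done.

```bash
mkdir -p pics; ls; python3 - <<'E'
from station import arm
import cv2,numpy as np
s=arm.get_state();print({k:np.round(v,3).tolist() for k,v in s.items()})
for c in("top","side"):
    f=arm.grab_frame(c);cv2.imwrite(f"pics/{c}0.png",f)
    m=arm.camera_model(c);print(c,np.round(m["mtx"],1).tolist(),m["k1"],np.round(m["cam_to_world"],3).tolist())
    for q in "blue_stand yellow_stand black_spacer silver_cutter red_ring green_spacer gold_cutter white_sleeve wrench parts_box".split():
        print(q,[(round(d["p"],2),(np.array(d["rect"])*[512,384,512,384]).round(1).tolist()) for d in arm.find_in(c,q)][:4])
E
```

```text
pics
{'time_s': 0.0, 'joint_pos': [1.549, 0.502, -0.427, 1.551, 0.221, 1.138, -0.21], 'dq': [0.0, 0.0, 0.001, 0.001, 0.0, 0.001, 0.001], 'joint_efforts': [-0.001, -56.953, -5.817, -28.095, 0.011, 0.012, 0.0], 'tool_pos': [0.182, -0.623, 0.202], 'eef_rot': [-0.001, 0.99, 0.142, -0.0], 'wrist_force': [-0.044, -0.247, -0.282], 'ft_torque': [0.008, -0.03, -0.027], 'grip_force': 0.0, 'grip_width': 0.085}
top [[398.8, 0.0, 254.6], [0.0, 398.8, 191.1], [0.0, 0.0, 1.0]] -0.05537602664664738 [[0.028, -0.987, 0.157, 0.332], [-0.999, -0.024, 0.022, -0.004], [-0.018, -0.157, -0.987, 1.135], [0.0, 0.0, 0.0, 1.0]]
blue_stand [(0.76, [182.4, 156.4, 31.9, 24.4]), (0.69, [345.2, 209.4, 23.0, 24.0])]
yellow_stand [(0.61, [345.3, 165.8, 28.4, 27.9])]
black_spacer [(0.56, [230.5, 215.8, 21.9, 23.0])]
silver_cutter [(0.77, [380.4, 247.8, 23.9, 23.6]), (0.72, [345.3, 210.3, 24.9, 20.0]), (0.57, [380.4, 207.6, 14.5, 12.4])]
red_ring [(0.15, [345.8, 208.9, 25.1, 21.1])]
green_spacer [(0.48, [231.2, 152.6, 23.8, 23.1])]
gold_cutter [(0.74, [292.6, 160.9, 20.5, 21.3]), (0.69, [172.5, 212.7, 16.2, 17.3])]
whit
[... 198 characters left out ...]
0]] -0.08706984788436903 [[0.982, -0.135, 0.135, 0.325], [-0.191, -0.71, 0.678, -0.771], [0.005, -0.691, -0.723, 0.897], [0.0, 0.0, 0.0, 1.0]]
blue_stand [(0.83, [288.2, 143.2, 25.7, 25.5]), (0.66, [326.1, 278.0, 38.3, 33.8])]
yellow_stand [(0.9, [325.8, 278.3, 39.3, 35.2])]
black_spacer [(0.52, [240.0, 187.1, 23.5, 20.0])]
silver_cutter [(0.92, [273.7, 285.8, 25.5, 27.9]), (0.89, [233.5, 330.9, 33.2, 35.5]), (0.67, [288.7, 323.3, 19.1, 21.8])]
red_ring [(0.46, [247.6, 244.5, 19.8, 19.5])]
green_spacer [(0.86, [304.3, 175.8, 21.4, 14.4])]
gold_cutter []
white_sleeve [(0.57, [236.0, 145.3, 18.6, 19.7])]
wrench [(0.74, [331.7, 360.8, 88.0, 36.6])]
parts_box [(0.76, [242.0, 106.6, 55.1, 30.9])]
```

```bash
python3 - <<'E'
import cv2
f=cv2.imread("pics/top0.png")[110:290,70:450];cv2.imwrite("pics/top0c.png",cv2.resize(f,None,fx=2.1,fy=2.1,interpolation=cv2.INTER_CUBIC))
f=cv2.imread("pics/side0.png")[80:384,150:430];cv2.imwrite("pics/side0c.png",cv2.resize(f,None,fx=1.95,fy=1.95,interpolation=cv2.INTER_CUBIC))
E
```

```text
(no output)
```

View pics/top0c.png

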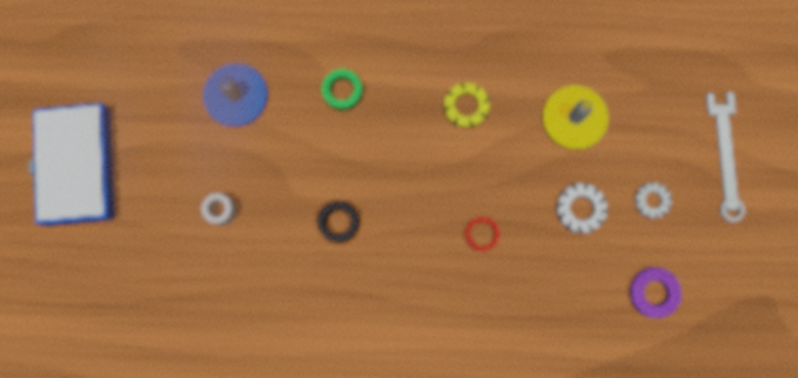

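View pics/side0c.png

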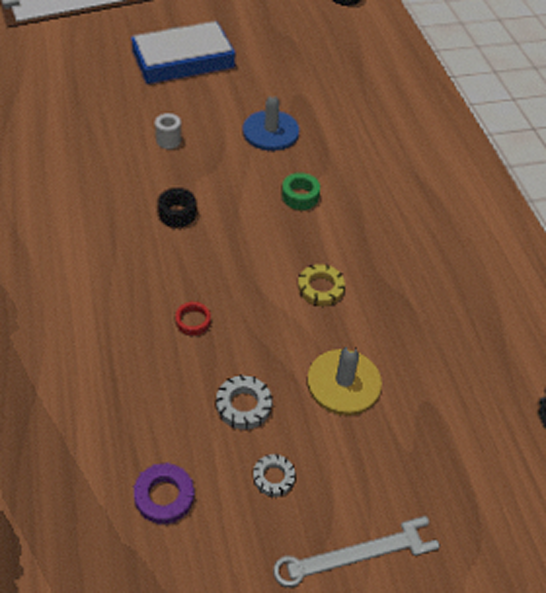

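The top crop shows the blue stand at (236,95), yellow stand (576,117), green (342,89), gold (467,104), black (339,221), red (482,233) and the large silver cutter (582,208). The small silver cutter at (654,200) and the purple ring at (656,293) are decoys. Next I'll measure positions from masks in both views.

```bash
cat > h.py <<'E'
from station import arm
import cv2,numpy as np
from scipy.optimize import least_squares
def proj(P,m):
    T=np.linalg.inv(m["cam_to_world"]);p=np.c_[P,np.ones(len(P))]@T.T
    s=p[:,:2]/p[:,2:3];s=s*(1+m["k1"]*(s**2).sum(1,keepdims=True))
    return s*[m["mtx"][0][0],m["mtx"][1][1]]+[m["mtx"][0][2],m["mtx"][1][2]]
A=np.linspace(0,2*np.pi,73)[:-1]
def outline(x,y,r,z0,z1): return np.vstack([np.c_[x+r*np.cos(A),y+r*np.sin(A),0*A+z] for z in(z0,z1)])
def cen(pts):
    h=cv2.convexHull(np.asarray(pts,np.float32).reshape(-1,1,2));M=cv2.moments(h);return np.array([M["m10"],M["m01"]])/M["m00"],M["m00"]
def mask(f,col):
    v=cv2.cvtColor(f,cv2.COLOR_BGR2HSV).astype(int);H,S,V=v[...,0],v[...,1],v[...,2]
    return {"blue":(H>95)&(H<130)&(S>90),"yellow":(H>22)&(H<35)&(S>150)&(V>90),"green":(H>45)&(H<85)&(S>90),
     "red":((H<4)|(H>174))&(S>160)&(V>90),"silver":(S<60)&(V>110),"black":(V<62)}[col].astype(np.uint8)
# name: colour, r, z0, z1
O=dict(blue_stand=("blue",.045,0,.01),yellow_stand=("yellow",.045,0,.01),black_spacer=("black",.028,0,.028),silver_cutter=("silver",.033,0,.016),
 red_ring=("red",.023,0,.014),green_spacer=("green",.028,0,.024),gold_cutter=("yellow",.031,0,.014))
def locate(f,m,name,guess,z=0,win=.06):
    c,r,z0,z1=O[name];z0+=z;z1+=z
    mk=mask(f,c);w=np.zeros_like(mk);cv2.fillConvexPoly(w,cv2.convexHull(proj(outline(*guess,win,z0,z1),m).astype(np.int32)),1)
    n,l,st,_=cv2.connectedComponentsWithStats(mk*w)
    if n<2:return None
    l=l==1+np.argmax(st[1:,4]); pts=np.argwhere(l)[:,::-1]
    pts=np.vstack([pts+d for d in([.5,.5],[-.5,.5],[.5,-.5],[-.5,-.5])])
    c0,a0=cen(pts)
    g=lambda q:cen(proj(outline(*q,r,z0,z1),m))[0]-c0
    q=least_squares(g,guess,diff_step=1e-3).x
    return q,a0/cen(proj(outline(*q,r,z0,z1),m))[1]
def ray(px,m,z):
    k=m["mtx"];s=(np.array(px)-[k[0][2],k[1][2]])/[k[0][0],k[1][1]]
    s=s/(1+m["k1"]*(s**2).sum());d=np.r_[s,1]@np.array(m["cam_to_world"])[:3,:3].T;o=np.array(m["cam_to_world"])[:3,3]
    return (o+d*(z-o[2])/d[2])[:2]
E
python3 - <<'E'
from h import *
G=dict(blue_stand=(182,156),yellow_stand=(345,166),black_spacer=(231,215),silver_cutter=(347,209),red_ring=(299.5,221),green_spacer=(232,152.5),gold_cutter=(292.5,160))
ms={c:arm.camera_model(c) for c in("top","side")};F={c:cv2.imread(f"pics/{c}0.png") for c in ms}
for n,px in G.items():
    g=ray(px,ms["top"],.01)
    for c in ms:
        r=locate(F[c],ms[c],n,g);print(n,c,g.round(3),None if r is None else (r[0].round(4),round(r[1],2)))
E
```

```text
blue_stand top [0.609 0.236] (array([0.6122, 0.2344]), 0.79)
blue_stand side [0.609 0.236] (array([0.6155, 0.2353]), 0.94)
yellow_stand top [ 0.59  -0.237] (array([ 0.5929, -0.2339]), 1.04)
yellow_stand side [ 0.59  -0.237] (array([ 0.5932, -0.2348]), 0.91)
black_spacer top [0.44  0.086] (array([0.4395, 0.0858]), 0.73)
black_spacer side [0.44  0.086] (array([0.4411, 0.0836]), 0.97)
silver_cutter top [ 0.465 -0.242] (array([ 0.4665, -0.241 ]), 1.04)
silver_cutter side [ 0.465 -0.242] (array([ 0.4678, -0.2387]), 0.86)
red_ring top [ 0.428 -0.108] (array([ 0.4179, -0.0909]), 0.01)
red_ring side [ 0.428 -0.108] (array([ 0.4299, -0.1054]), 0.83)
green_spacer top [0.622 0.09 ] (array([0.6229, 0.0887]), 0.93)
green_spacer side [0.622 0.09 ] (array([0.6243, 0.0862]), 0.96)
gold_cutter top [ 0.604 -0.086] (array([ 0.6059, -0.0832]), 1.05)
gold_cutter side [ 0.604 -0.086] (array([ 0.6086, -0.082 ]), 0.82)
```

```bash
(python3 -m inch '[{"az":0.363,"tx":0.7},{"az":0.363,"tx":1},{"az":0.363,"tx":1}]' 1 60
python3 -m inch '[{"tx":1,"ty":-1},{"tx":1,"ty":-1}]'
python3 -m inch '[{"tx":1,"ty":-1},{"tx":1,"ty":-1}]'
python3 -m inch '[{"tx":1,"ty":-1},{"tx":1,"ty":-1}]'
python3 -m inch '[{"tx":1,"ty":-1},{"tx":1,"ty":-1},{"tx":1,"ty":-1}]') | cut -c1-400; python3 -c "
from h import *
s=arm.get_state();print({k:np.round(v,4).tolist() for k,v in s.items()})"
```

```text
{'time_s': 1.1, 'joint_pos': [1.5492, 0.5009, -0.427, 1.5504, 0.2208, 1.1383, -0.2103], 'dq': [0.001, 0.0013, -0.0002, -0.0005, -0.0001, 0.0003, -0.0009], 'joint_efforts': [-0.0001, -56.9385, -5.8112, -28.1336, 0.0126, 0.0019, -0.0], 'tool_pos': [0.1827, -0.6238, 0.203], 'eef_rot': [0.0, 0.9899, 0.1419, 0.0], 'wrist_force': [1.0554, -1.3451, 0.4937], 'ft_torque': [0.0313, -0.0195, 0.0052], 'grip_force': 0.0, 'grip_width': 0.0852}schema error: expected keys tx, ty, tz, ax, ay, az
schema error: expected keys tx, ty, tz, ax, ay, az
schema error: expected keys tx, ty, tz, ax, ay, az
schema error: expected keys tx, ty, tz, ax, ay, az
schema error: expected keys tx, ty, tz, ax, ay, az
```

```bash
(python3 -m inch '[{"tx":0.7,"ty":0,"tz":0,"ax":0,"ay":0,"az":0.2},{"tx":1,"ty":0,"tz":0,"ax":0,"ay":0,"az":0.363},{"tx":1,"ty":0,"tz":0,"ax":0,"ay":0,"az":0.363}]' 1 60
python3 -m inch '[{"tx":1,"ty":-1,"tz":0,"ax":0,"ay":0,"az":0},{"tx":1,"ty":-1,"tz":0,"ax":0,"ay":0,"az":0}]'
python3 -m inch '[{"tx":1,"ty":-1,"tz":0,"ax":0,"ay":0,"az":0},{"tx":1,"ty":-1,"tz":0,"ax":0,"ay":0,"az":0}]'
python3 -m inch '[{"tx":1,"ty":-1,"tz":0,"ax":0,"ay":0,"az":0},{"tx":1,"ty":-1,"tz":0,"ax":0,"ay":0,"az":0},{"tx":1,"ty":-1,"tz":0,"ax":0,"ay":0,"az":0},{"tx":1,"ty":-1,"tz":0,"ax":0,"ay":0,"az":0}]') | cut -c1-400; python3 -c "
from h import *
s=arm.get_state();print({k:np.round(v,4).tolist() for k,v in s.items()})"
```

```text
time_s: 1.48
tool_pos: [0.2629, -0.5998, 0.2032]
eef_rot: [-0.0, 1.0, 0.003, 0.001]
wrist_force: [0.5, -0.3, -0.5]
grip_width: 0.0855
grip_force: 0.0
time_s: 1.72
tool_pos: [0.339, -0.5211, 0.2029]
eef_rot: [0.0, 1.0, -0.0, -0.0]
wrist_force: [-0.0, 0.3, -0.0]
grip_width: 0.0857
grip_force: 0.0
time_s: 1.98
tool_pos: [0.4198, -0.4408, 0.2032]
eef_rot: [0.0, 1.0, 0.0, -0.0]
wrist_force: [-0.2, -1.2, -0.0]
grip_width: 0.0855
grip_force: 0.0
time_s: 2.48
tool_pos: [0.4982, -0.3631, 0.2028]
eef_rot: [0.001, 1.0, -0.0, -0.001]
wrist_force: [0.2, -0.9, -0.5]
grip_width: 0.0855
grip_force: 0.0
{'time_s': 2.475, 'joint_pos': [0.9451, 0.4493, -0.4809, 1.6381, 0.2279, 1.1105, -1.1684], 'dq': [0.0249, -0.0013, 0.021, 0.0027, -0.0019, 0.0017, -0.0077], 'joint_efforts': [-2.0389, -53.0614, -7.4131, -27.7257, -0.1985, -0.0508, 0.0031], 'tool_pos': [0.4982, -0.3631, 0.2028], 'eef_rot': [0.0006, 1.0, -0.0003, -0.0006], 'wrist_force': [0.215, -0.8893, -0.5287], 'ft_torque': [-0.0035, -0.017, 0.0163], 'grip_force': 0.0, 'grip_width': 0.0855}
```

```bash
(python3 -m inch '[{"tx":1,"ty":-1,"tz":0,"ax":0,"ay":0,"az":0},{"tx":1,"ty":-1,"tz":0,"ax":0,"ay":0,"az":0}]'
python3 -m inch '[{"tx":0.56,"ty":-1,"tz":0,"ax":0,"ay":0,"az":0},{"tx":0.56,"ty":-1,"tz":0,"ax":0,"ay":0,"az":0}]'
python3 -m inch '[{"tx":0,"ty":-1,"tz":0,"ax":0,"ay":0,"az":0},{"tx":0,"ty":-1,"tz":0,"ax":0,"ay":0,"az":0}]'
python3 -m inch '[{"tx":0,"ty":-1,"tz":0,"ax":0,"ay":0,"az":0},{"tx":0,"ty":-1,"tz":0,"ax":0,"ay":0,"az":0}]'
python3 -m inch '[{"tx":0,"ty":-1,"tz":0,"ax":0,"ay":0,"az":0},{"tx":0,"ty":-1,"tz":0,"ax":0,"ay":0,"az":0}]'
python3 -m inch '[{"tx":0,"ty":-0.6,"tz":0.5,"ax":0,"ay":0,"az":0},{"tx":0,"ty":-0.6,"tz":0.5,"ax":0,"ay":0,"az":0},{"tx":0,"ty":-0.6,"tz":0.5,"ax":0,"ay":0,"az":0}]') | grep -E "time|pos"; python3 - <<'E'
from h import *
m=arm.camera_model("wrist");f=arm.grab_frame("wrist");cv2.imwrite("pics/w1.png",f)
s=arm.get_state();print(s["tool_pos"],s["joint_pos"],np.round(m["cam_to_world"],3).tolist(),m["mtx"][0][0])
print(locate(f,m,"green_spacer",(.6236,.0875)))
E
```

```text
time_s: 2.72
tool_pos: [0.5788, -0.284, 0.203]
time_s: 2.98
tool_pos: [0.625, -0.1999, 0.2029]
time_s: 3.22
tool_pos: [0.6239, -0.1185, 0.2031]
time_s: 3.48
tool_pos: [0.624, -0.0389, 0.2033]
time_s: 3.72
tool_pos: [0.6242, 0.0412, 0.2033]
time_s: 4.1
tool_pos: [0.6248, 0.0838, 0.1626]
[0.625295   0.08336446 0.16320957] [ 0.23461509  0.53344117 -0.56629759  1.63628889  0.31923155  1.06514193
 -1.99926876] [[-0.002, -0.966, -0.26, 0.691], [-1.0, 0.002, -0.0, 0.083], [0.001, 0.26, -0.966, 0.334], [0.0, 0.0, 0.0, 1.0]] 327.3836343700165
(array([0.62259669, 0.08673532]), 0.9582711270103713)
```

View pics/w1.png

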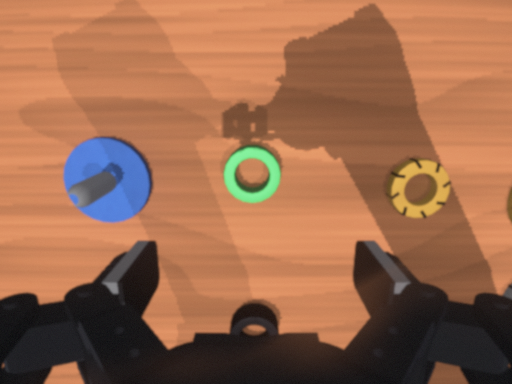

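Green sits at (252,174), roughly between the fingers. The blue stand is at (107,180) and gold at (420,188).

```bash
(python3 -m inch '[{"tx":-0.03,"ty":-0.045,"tz":0.5,"ax":0,"ay":0,"az":0},{"tx":-0.03,"ty":-0.045,"tz":1,"ax":0,"ay":0,"az":0},{"tx":-0.03,"ty":-0.045,"tz":1,"ax":0,"ay":0,"az":0}]'
python3 -m inch '[{"tx":0,"ty":0,"tz":0.4,"ax":0,"ay":0,"az":0},{"tx":0,"ty":0,"tz":0.75,"ax":0,"ay":0,"az":0},{"tx":0,"ty":0,"tz":1,"ax":0,"ay":0,"az":0},{"tx":0,"ty":0,"tz":1,"ax":0,"ay":0,"az":0}]'
python3 -m inch '[{"tx":0,"ty":0,"tz":0,"ax":0,"ay":0,"az":0},{"tx":0,"ty":0,"tz":0,"ax":0,"ay":0,"az":0},{"tx":0,"ty":0,"tz":0,"ax":0,"ay":0,"az":0},{"tx":0,"ty":0,"tz":0,"ax":0,"ay":0,"az":0},{"tx":0,"ty":0,"tz":0,"ax":0,"ay":0,"az":0},{"tx":0,"ty":0,"tz":0,"ax":0,"ay":0,"az":0}]' -1 60
python3 -m inch '[{"tx":0,"ty":0,"tz":-0.5,"ax":0,"ay":0,"az":0},{"tx":0,"ty":0,"tz":-1,"ax":0,"ay":0,"az":0},{"tx":0,"ty":0,"tz":-1,"ax":0,"ay":0,"az":0}]') ; python3 - <<'E'
from h import *
F={}
for c in("wrist","side"):
    m=arm.camera_model(c);f=arm.grab_frame(c);F[c]=f
    s=arm.get_state();p=s["tool_pos"];print(c,p,s["grip_width"],s["grip_force"])
    for b in(-.01,0,.005,.01): print(b,locate(f,m,"green_spacer",p[:2],z=p[2]+b))
    for n,g in(("blue_stand",(.613,.235)),("gold_cutter",(.607,-.083))): print(n,locate(f,m,n,g))
cv2.imwrite("pics/g2.png",cv2.resize(F["side"][100:250,220:420],None,fx=3,fy=3))
cv2.imwrite("pics/w2.png",F["wrist"])
E
```

```text
time_s: 4.53
tool_pos: [0.6201, 0.0867, 0.0806]
eef_rot: [0.001, 1.0, -0.002, -0.003]
wrist_force: [-0.7, -0.2, -0.0]
grip_width: 0.0852
grip_force: 0.0
time_s: 5.03
tool_pos: [0.6219, 0.0892, 0.0028]
eef_rot: [0.0, 1.0, -0.001, -0.001]
wrist_force: [-0.0, -1.3, -0.2]
grip_width: 0.0856
grip_force: 0.0
time_s: 5.78
tool_pos: [0.622, 0.0902, 0.003]
eef_rot: [0.0, 1.0, -0.0, -0.0]
wrist_force: [-0.4, -0.4, 0.4]
grip_width: 0.0002
grip_force: 0.0
time_s: 6.15
tool_pos: [0.625, 0.0911, 0.0868]
eef_rot: [-0.001, 1.0, -0.0, 0.003]
wrist_force: [-0.4, 0.4, 0.5]
grip_width: 0.0
grip_force: 0.0
wrist [0.62340885 0.09037244 0.08472282] 3.820759253701819e-05 0.0
-0.01 (array([0.64333597, 0.08774548]), 0.4498770961128149)
0 (array([0.6461495 , 0.08788507]), 0.3974730861314637)
0.005 (array([0.6475538 , 0.08795504]), 0.3723998051351412)
0.01 (array([0.64895905, 0.08802493]), 0.3481350927326221)
blue_stand (array([0.61348954, 0.23635107]), 0.9393834064478649)
gold_cutter (array([ 0.60409059, -0.11614084]), 0.001312246829391542)
side [0.62211612 0.08996317 0.08321714] 0.00015827386865441444 0.0
-0.01 (array([0.60444368, 0.03351728]), 0.33593142466839365)
0 (array([0.6021878 , 0.02917027]), 0.18891323934917165)
0.005 (array([0.60158471, 0.02631246]), 0.1298673534419215)
0.01 (array([0.60025307, 0.02513729]), 0.050559002651969304)
blue_stand (array([0.61610658, 0.2349404 ]), 0.9498422453271671)
gold_cutter (array([ 0.62425309, -0.10307952]), 0.054757473318577214)
```

View pics/g2.png

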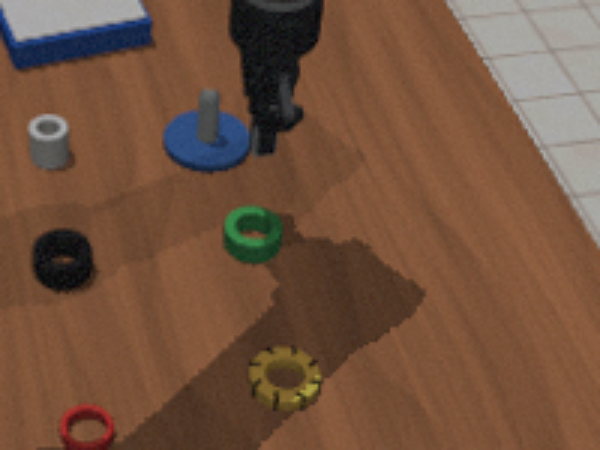

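The gripper shut on nothing and green still lies at crop (253,235). I'll check where the fingertips really are against the reported TCP.

```bash
python3 - <<'E'
from h import *
s=arm.get_state();p=s["tool_pos"];print(p,s["eef_rot"],arm.pinch_z)
for c in("wrist","side","top"):
    m=arm.camera_model(c);f=arm.grab_frame(c)
    print(c,"green",locate(f,m,"green_spacer",(.622,.088)), "TCP px",proj(p[None],m))
    if c=="top":cv2.imwrite("pics/t3.png",cv2.resize(f[110:260,130:330],None,fx=3,fy=3))
E
```

```text
[0.62211612 0.08996317 0.08321714] [ 1.38685198e-04  9.99999916e-01 -2.18318809e-04  3.16948729e-04] 0.0187
wrist green (array([0.62217377, 0.08681226]), 0.9474279134544233) TCP px [[254.23767804 225.36704639]]
side green (array([0.62407925, 0.08599327]), 0.9521052414424485) TCP px [[304.76037138 158.258714  ]]
top green None TCP px [[230.08982278 145.73705039]]
```

View pics/w2.png

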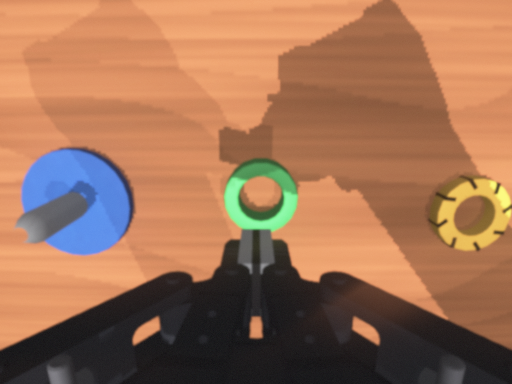

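```bash
python3 - <<'E'
from h import *
s=arm.get_state();p=s["tool_pos"]
for dz in(0,.005,.01,.015,.02,.025): print(dz,[proj(p[None]+[0,0,dz],arm.camera_model(c)).round(1).tolist()[0] for c in("wrist","side","top")])
f=cv2.imread("pics/w2.png")[200:280,200:310];f2=cv2.resize(f,None,fx=3.6,fy=3.6,interpolation=cv2.INTER_CUBIC)
g=arm.grab_frame("side")[110:190,255:365];g2=cv2.resize(g,None,fx=3.6,fy=3.6,interpolation=cv2.INTER_CUBIC)
cv2.imwrite("pics/z4.png",np.hstack([f2,g2]))
E
```

```text
0 [[254.2, 225.3], [304.3, 158.8], [230.2, 146.3]]
0.005 [[254.2, 228.7], [304.4, 157.4], [230.0, 145.8]]
0.01 [[254.2, 232.2], [304.6, 156.1], [229.9, 145.3]]
0.015 [[254.1, 235.9], [304.7, 154.7], [229.7, 144.8]]
0.02 [[254.1, 239.9], [304.9, 153.3], [229.6, 144.3]]
0.025 [[254.0, 244.0], [305.0, 151.9], [229.4, 143.8]]
```

View pics/z4.png

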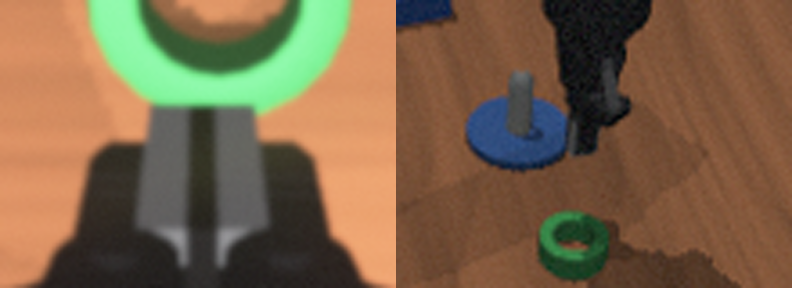

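The pad ends sit about 25 mm above the nominal TCP. That fits the fingers having closed above the 24 mm ring. I'll retry about 16 mm lower and watch the force.

```bash
(python3 -m inch '[{"tx":0,"ty":0.04,"tz":0,"ax":0,"ay":0,"az":0},{"tx":0,"ty":0.04,"tz":0,"ax":0,"ay":0,"az":0},{"tx":0,"ty":0.04,"tz":0,"ax":0,"ay":0,"az":0},{"tx":0,"ty":0.04,"tz":0,"ax":0,"ay":0,"az":0},{"tx":0,"ty":0.04,"tz":0,"ax":0,"ay":0,"az":0},{"tx":0,"ty":0.04,"tz":0,"ax":0,"ay":0,"az":0}]' 1
python3 -m inch '[{"tx":0,"ty":0,"tz":0.5,"ax":0,"ay":0,"az":0},{"tx":0,"ty":0,"tz":1,"ax":0,"ay":0,"az":0},{"tx":0,"ty":0,"tz":1,"ax":0,"ay":0,"az":0}]'
python3 -m inch '[{"tx":0,"ty":0,"tz":0.06,"ax":0,"ay":0,"az":0},{"tx":0,"ty":0,"tz":0.12,"ax":0,"ay":0,"az":0},{"tx":0,"ty":0,"tz":0.16,"ax":0,"ay":0,"az":0},{"tx":0,"ty":0,"tz":0.2,"ax":0,"ay":0,"az":0},{"tx":0,"ty":0,"tz":0.2,"ax":0,"ay":0,"az":0}]'
python3 -m inch '[{"tx":0,"ty":0,"tz":0,"ax":0,"ay":0,"az":0},{"tx":0,"ty":0,"tz":0,"ax":0,"ay":0,"az":0},{"tx":0,"ty":0,"tz":0,"ax":0,"ay":0,"az":0},{"tx":0,"ty":0,"tz":0,"ax":0,"ay":0,"az":0},{"tx":0,"ty":0,"tz":0,"ax":0,"ay":0,"az":0}]' -1 60 )|grep -v eef; python3 - <<'E'
from h import *
c="side";f=arm.grab_frame("side");cv2.imwrite("pics/g5.png",cv2.resize(f[110:210,240:370],None,fx=5,fy=5))
E
```

```text
time_s: 7.2
tool_pos: [0.6221, 0.087, 0.0831]
wrist_force: [0.0, -0.5, -0.1]
grip_width: 0.0854
grip_force: 0.0
time_s: 7.58
tool_pos: [0.6188, 0.0863, -0.0001]
wrist_force: [-1.5, -0.3, 0.4]
grip_width: 0.0856
grip_force: 0.0
time_s: 8.2
tool_pos: [0.6219, 0.0869, -0.0131]
wrist_force: [-0.3, -0.3, -0.3]
grip_width: 0.0853
grip_force: 0.0
time_s: 8.82
tool_pos: [0.6224, 0.0872, -0.0122]
wrist_force: [-0.6, 0.2, 5.2]
grip_width: 0.0519
grip_force: 62.2
```

View pics/g5.png

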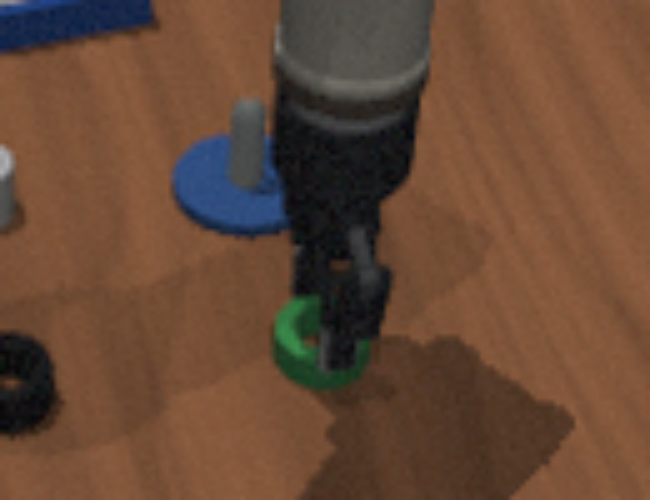

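Gripped at 62 N, but the width reads 51.9 mm against the ring's 56 mm, and the finger at (340,350) sits right of the ring centre (322,340). I'll check in the wrist view.

```bash
python3 - <<'E'
from h import *
m=arm.camera_model("wrist");f=arm.grab_frame("wrist");p=arm.get_state()["tool_pos"]
print(p,proj(np.array([p,p+[0,0,.02],p+[.011,0,.02],[.622,.087,.024],[.622,.087,0]]),m).round(1).tolist(),np.round(m["cam_to_world"],3).tolist())
cv2.imwrite("pics/w6.png",cv2.resize(f[120:384,80:432],None,fx=2,fy=2))
m=arm.camera_model("side");f=arm.grab_frame("side");print(locate(f,m,"green_spacer",(.622,.087)))
E
```

```text
[ 0.62241111  0.08719599 -0.01216948] [[254.2, 225.3], [254.0, 239.7], [254.0, 218.9], [254.3, 254.9], [254.5, 234.4]] [[0.0, -0.966, -0.259, 0.688], [-1.0, -0.0, 0.001, 0.086], [-0.001, 0.259, -0.966, 0.159], [0.0, 0.0, 0.0, 1.0]]
(array([0.62210753, 0.08340756]), 0.861120781911932)
```

View pics/w6.png

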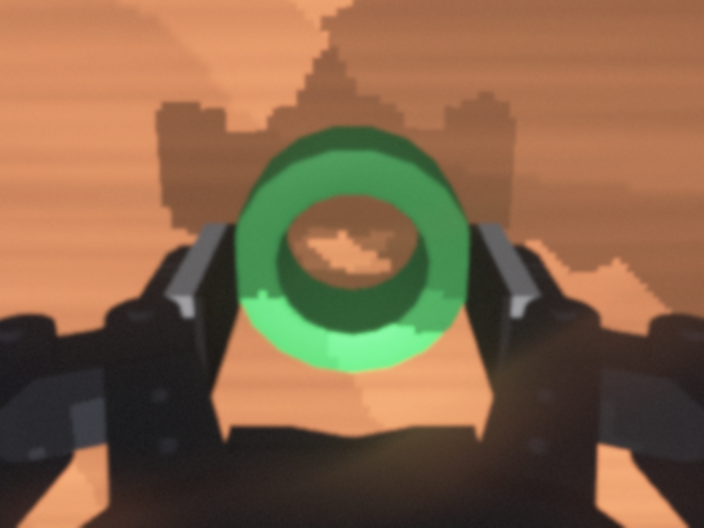

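The ring looks centred between the pads, at (353,265) in the crop, with contact on both sides. Next I'll lift it, carry it to the yellow stand and check.

```bash
(python3 -m inch '[{"tx":0,"ty":0,"tz":-0.3,"ax":0,"ay":0,"az":0},{"tx":0,"ty":0,"tz":-0.8,"ax":0,"ay":0,"az":0},{"tx":0,"ty":0,"tz":-1,"ax":0,"ay":0,"az":0}]'
python3 -m inch '[{"tx":-0.1,"ty":0.2,"tz":-0.3,"ax":0,"ay":0,"az":0},{"tx":-0.2,"ty":0.7,"tz":-0.3,"ax":0,"ay":0,"az":0},{"tx":-0.36,"ty":1,"tz":-0.3,"ax":0,"ay":0,"az":0}]'
python3 -m inch '[{"tx":0,"ty":0.7,"tz":0,"ax":0,"ay":0,"az":0},{"tx":0,"ty":1,"tz":0,"ax":0,"ay":0,"az":0}]'
python3 -m inch '[{"tx":0,"ty":0.7,"tz":0,"ax":0,"ay":0,"az":0},{"tx":0,"ty":1,"tz":0,"ax":0,"ay":0,"az":0}]'
python3 -m inch '[{"tx":0,"ty":0.6,"tz":0,"ax":0,"ay":0,"az":0},{"tx":0,"ty":1,"tz":0,"ax":0,"ay":0,"az":0},{"tx":0,"ty":1,"tz":0,"ax":0,"ay":0,"az":0},{"tx":0,"ty":1,"tz":0,"ax":0,"ay":0,"az":0}]')|grep -v eef; python3 - <<'E'
from h import *
for c in("wrist","side","top"):
    m=arm.camera_model(c);f=arm.grab_frame(c);p=arm.get_state()["tool_pos"]
    print(c,p,locate(f,m,"green_spacer",p[:2],z=p[2]+.012),locate(f,m,"yellow_stand",(.593,-.234)))
    if c=="wrist":cv2.imwrite("pics/w7.png",f)
E
```

```text
time_s: 9.35
tool_pos: [0.6232, 0.0873, 0.0688]
wrist_force: [0.7, -0.1, -3.2]
grip_width: 0.0519
grip_force: 63.9
time_s: 9.72
tool_pos: [0.5927, 0.0042, 0.0904]
wrist_force: [0.6, -0.2, -3.3]
grip_width: 0.0521
grip_force: 63.9
time_s: 9.98
tool_pos: [0.5919, -0.078, 0.0898]
wrist_force: [0.4, 0.1, -2.3]
grip_width: 0.052
grip_force: 63.9
time_s: 10.22
tool_pos: [0.5917, -0.1581, 0.0898]
wrist_force: [-0.5, 0.9, -3.2]
grip_width: 0.052
grip_force: 63.9
time_s: 10.72
tool_pos: [0.5925, -0.2321, 0.0901]
wrist_force: [0.5, -0.5, -2.4]
grip_width: 0.0521
grip_force: 63.9
wrist [ 0.59287098 -0.23133298  0.09035589] (array([ 0.59270613, -0.23306442]), 0.9436865963899356) (array([ 0.6011606 , -0.21605218]), 0.016164463224215456)
side [ 0.59313803 -0.23105125  0.09062023] (array([ 0.58734096, -0.23429645]), 0.7020555397869683) (array([ 0.57336489, -0.23209195]), 0.4095480469075411)
top [ 0.59328381 -0.23108927  0.09076715] (array([ 0.58227614, -0.23076238]), 0.5235661017933982) (array([ 0.58369947, -0.23140193]), 0.7753564463499872)
```

View pics/w7.png

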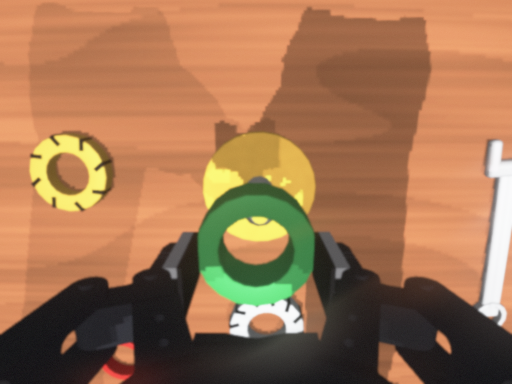

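```bash
(python3 -m inch '[{"tx":0,"ty":0.03,"tz":0.2,"ax":0,"ay":0,"az":0},{"tx":0,"ty":0.03,"tz":0.4,"ax":0,"ay":0,"az":0},{"tx":0,"ty":0.03,"tz":0.65,"ax":0,"ay":0,"az":0},{"tx":0,"ty":0.03,"tz":0.9,"ax":0,"ay":0,"az":0},{"tx":0,"ty":0.03,"tz":1,"ax":0,"ay":0,"az":0},{"tx":0,"ty":0.03,"tz":1,"ax":0,"ay":0,"az":0}]'
python3 -m inch '[{"tx":0,"ty":0,"tz":0.04,"ax":0,"ay":0,"az":0},{"tx":0,"ty":0,"tz":0.08,"ax":0,"ay":0,"az":0},{"tx":0,"ty":0,"tz":0.12,"ax":0,"ay":0,"az":0},{"tx":0,"ty":0,"tz":0.12,"ax":0,"ay":0,"az":0}]'
python3 -m inch '[{"tx":0,"ty":0,"tz":0.02,"ax":0,"ay":0,"az":0},{"tx":0,"ty":0,"tz":0.02,"ax":0,"ay":0,"az":0}]'
python3 -m inch '[{"tx":0,"ty":0,"tz":0.02,"ax":0,"ay":0,"az":0},{"tx":0,"ty":0,"tz":0.02,"ax":0,"ay":0,"az":0}]')|grep -v eef
```

```text
time_s: 11.62
tool_pos: [0.5926, -0.235, 0.01]
wrist_force: [-0.4, 1.0, -2.4]
grip_width: 0.0521
grip_force: 63.9
time_s: 12.12
tool_pos: [0.593, -0.2354, 0.0013]
wrist_force: [-0.5, 0.8, -3.4]
grip_width: 0.0521
grip_force: 63.9
time_s: 12.38
tool_pos: [0.5931, -0.2354, -0.0002]
wrist_force: [-0.1, -0.4, -2.2]
grip_width: 0.0523
grip_force: 63.9
time_s: 12.62
tool_pos: [0.593, -0.2354, -0.0019]
wrist_force: [-0.2, 0.2, -2.6]
grip_width: 0.052
grip_force: 63.9
```

```bash
(python3 -m inch '[{"tx":0,"ty":0,"tz":0.015,"ax":0,"ay":0,"az":0},{"tx":0,"ty":0,"tz":0.015,"ax":0,"ay":0,"az":0}]'
python3 -m inch '[{"tx":0,"ty":0,"tz":0.015,"ax":0,"ay":0,"az":0},{"tx":0,"ty":0,"tz":0.015,"ax":0,"ay":0,"az":0}]')|grep -v eef
```

```text
time_s: 12.88
tool_pos: [0.5932, -0.2354, -0.0021]
wrist_force: [-3.2, 0.6, 4.3]
grip_width: 0.0517
grip_force: 64.7
time_s: 13.12
tool_pos: [0.5931, -0.2355, -0.0022]
wrist_force: [-6.2, 1.8, 13.0]
grip_width: 0.0518
grip_force: 65.7
```

Green made contact at TCP z −0.002, exactly the expected seat height. Now I'll release it and go to gold.

```bash
(python3 -m inch '[{"tx":0,"ty":0,"tz":-0.02,"ax":0,"ay":0,"az":0},{"tx":0,"ty":0,"tz":-0.02,"ax":0,"ay":0,"az":0},{"tx":0,"ty":0,"tz":-0.02,"ax":0,"ay":0,"az":0},{"tx":0,"ty":0,"tz":-0.02,"ax":0,"ay":0,"az":0},{"tx":0,"ty":0,"tz":-0.02,"ax":0,"ay":0,"az":0}]' 1
python3 -m inch '[{"tx":0,"ty":0,"tz":-0.5,"ax":0,"ay":0,"az":0},{"tx":0,"ty":0,"tz":-1,"ax":0,"ay":0,"az":0}]'
python3 -m inch '[{"tx":0,"ty":0,"tz":-0.4,"ax":0,"ay":0,"az":0},{"tx":0.09,"ty":-0.4,"tz":-0.5,"ax":0,"ay":0,"az":0},{"tx":0.17,"ty":-1,"tz":-0.5,"ax":0,"ay":0,"az":0}]'
python3 -m inch '[{"tx":0,"ty":-0.5,"tz":0,"ax":0,"ay":0,"az":0},{"tx":0,"ty":-0.92,"tz":0,"ax":0,"ay":0,"az":0},{"tx":0,"ty":-0.92,"tz":0,"ax":0,"ay":0,"az":0},{"tx":0,"ty":-0.92,"tz":0,"ax":0,"ay":0,"az":0}]')|grep -v eef; python3 - <<'E'
from h import *
for c in("wrist","side"):
    m=arm.camera_model(c);f=arm.grab_frame(c);p=arm.get_state()["tool_pos"]
    print(c,p,locate(f,m,"gold_cutter",(.607,-.083)),locate(f,m,"yellow_stand",(.593,-.234)),locate(f,m,"green_spacer",(.593,-.235),z=.01),locate(f,m,"green_spacer",(.623,.087)),locate(f,m,"red_ring",(.429,-.1065)))
E
```

```text
time_s: 13.75
tool_pos: [0.5931, -0.2354, -0.0028]
wrist_force: [0.7, 0.1, 0.5]
grip_width: 0.0856
grip_force: 0.0
time_s: 14.0
tool_pos: [0.5926, -0.2351, 0.0776]
wrist_force: [0.2, -0.7, 0.0]
grip_width: 0.0854
grip_force: 0.0
time_s: 14.38
tool_pos: [0.6076, -0.1573, 0.1187]
wrist_force: [0.6, 0.7, -0.6]
grip_width: 0.0858
grip_force: 0.0
time_s: 14.88
tool_pos: [0.6068, -0.0828, 0.1173]
wrist_force: [1.0, -1.3, 0.2]
grip_width: 0.0854
grip_force: 0.0
wrist [ 0.60671087 -0.08350393  0.11727789] (array([ 0.58772274, -0.08696108]), 0.0010227646104785664) (array([ 0.62551757, -0.24591768]), 0.05936672252525348) (array([ 0.59393117, -0.23728643]), 0.8702095058973455) None (array([ 0.44940122, -0.10142644]), 0.050313934247837866)
side [ 0.60669674 -0.08379386  0.11723311] (array([ 0.60525315, -0.08218133]), 0.7483485750221577) (array([ 0.59221144, -0.26130543]), 0.26658837017361514) (array([ 0.59470147, -0.23673435]), 0.9437406415688564) (array([0.67231684, 0.11796541]), 0.003185662618996266) (array([ 0.42984147, -0.10574929]), 0.8359123522461092)
```

```bash
sed -i 's/"yellow":(H>22)&(H<35)&(S>150)&(V>90)/"yellow":(H>17)\&(H<35)\&(S>110)\&(V>90)/' h.py; python3 - <<'E'
from h import *
m=arm.camera_model("wrist");f=arm.grab_frame("wrist");p=arm.get_state()["tool_pos"]
print(p,locate(f,m,"gold_cutter",(.607,-.083)),locate(f,m,"yellow_stand",(.593,-.234)))
px=proj(np.array([[.607-.022,-.083,.014],[.607,-.061,.014]]),m).astype(int);v=cv2.cvtColor(f,cv2.COLOR_BGR2HSV);print([v[y,x] for x,y in px])
E
```

```text
[ 0.60668082 -0.08372339  0.11724258] (array([ 0.60533271, -0.08532391]), 1.0047895167420606) (array([ 0.59275563, -0.23559918]), 0.9708381910308047)
[array([ 29, 118, 246], dtype=uint8), array([ 29, 116, 246], dtype=uint8)]
```

```bash
(python3 -m inch '[{"tx":-0.015,"ty":0.015,"tz":0.5,"ax":0,"ay":0,"az":0},{"tx":-0.015,"ty":0.015,"tz":1,"ax":0,"ay":0,"az":0}]'
python3 -m inch '[{"tx":0,"ty":0,"tz":0.3,"ax":0,"ay":0,"az":0},{"tx":0,"ty":0,"tz":0.5,"ax":0,"ay":0,"az":0},{"tx":0,"ty":0,"tz":0.64,"ax":0,"ay":0,"az":0},{"tx":0,"ty":0,"tz":0.64,"ax":0,"ay":0,"az":0},{"tx":0,"ty":0,"tz":0.64,"ax":0,"ay":0,"az":0}]'
python3 -m inch '[{"tx":0,"ty":0,"tz":0,"ax":0,"ay":0,"az":0},{"tx":0,"ty":0,"tz":0,"ax":0,"ay":0,"az":0},{"tx":0,"ty":0,"tz":0,"ax":0,"ay":0,"az":0},{"tx":0,"ty":0,"tz":0,"ax":0,"ay":0,"az":0},{"tx":0,"ty":0,"tz":0,"ax":0,"ay":0,"az":0}]' -1 60 )|grep -v eef
```

```text
time_s: 15.28
tool_pos: [0.6062, -0.085, 0.037]
wrist_force: [0.9, -0.2, -0.5]
grip_width: 0.0854
grip_force: 0.0
time_s: 15.9
tool_pos: [0.6065, -0.0831, -0.0129]
wrist_force: [1.0, -0.9, 0.3]
grip_width: 0.0857
grip_force: 0.0
time_s: 16.52
tool_pos: [0.6056, -0.083, -0.0138]
wrist_force: [0.4, -0.1, 1.0]
grip_width: 0.0
grip_force: 0.0
```

Missed above it again, so the offset at 62 mm is over 28 mm. TCP −0.024 is therefore still safe, and I'll retry there.

```bash
(python3 -m inch '[{"tx":-0.005,"ty":0.02,"tz":-0.4,"ax":0,"ay":0,"az":0},{"tx":-0.005,"ty":0.02,"tz":-0.4,"ax":0,"ay":0,"az":0},{"tx":-0.005,"ty":0.02,"tz":-0.4,"ax":0,"ay":0,"az":0},{"tx":-0.005,"ty":0.02,"tz":-0.4,"ax":0,"ay":0,"az":0},{"tx":-0.005,"ty":0.02,"tz":-0.4,"ax":0,"ay":0,"az":0},{"tx":-0.005,"ty":0.02,"tz":-0.2,"ax":0,"ay":0,"az":0},{"tx":-0.005,"ty":0.02,"tz":0,"ax":0,"ay":0,"az":0}]' 1
python3 -m inch '[{"tx":0,"ty":0,"tz":0.05,"ax":0,"ay":0,"az":0},{"tx":0,"ty":0,"tz":0.1,"ax":0,"ay":0,"az":0},{"tx":0,"ty":0,"tz":0.13,"ax":0,"ay":0,"az":0},{"tx":0,"ty":0,"tz":0.13,"ax":0,"ay":0,"az":0}]'
python3 -m inch '[{"tx":0,"ty":0,"tz":0,"ax":0,"ay":0,"az":0},{"tx":0,"ty":0,"tz":0,"ax":0,"ay":0,"az":0},{"tx":0,"ty":0,"tz":0,"ax":0,"ay":0,"az":0},{"tx":0,"ty":0,"tz":0,"ax":0,"ay":0,"az":0},{"tx":0,"ty":0,"tz":0,"ax":0,"ay":0,"az":0}]' -1 60 )|grep -v eef
```

```text
time_s: 17.4
tool_pos: [0.6047, -0.0847, -0.0153]
wrist_force: [-1.3, 0.4, 0.4]
grip_width: 0.0857
grip_force: 0.0
time_s: 17.9
tool_pos: [0.6054, -0.0847, -0.024]
wrist_force: [-0.4, 0.6, 0.1]
grip_width: 0.0855
grip_force: 0.0
time_s: 18.52
tool_pos: [0.6056, -0.0846, -0.0227]
wrist_force: [-2.5, 0.1, 8.2]
grip_width: 0.058
grip_force: 61.9
```

```bash
(python3 -m inch '[{"tx":0,"ty":0,"tz":-0.2,"ax":0,"ay":0,"az":0},{"tx":0,"ty":0,"tz":-0.6,"ax":0,"ay":0,"az":0},{"tx":0,"ty":0,"tz":-1,"ax":0,"ay":0,"az":0}]'
python3 -m inch '[{"tx":0,"ty":0.2,"tz":-0.25,"ax":0,"ay":0,"az":0},{"tx":0,"ty":0.6,"tz":-0.25,"ax":0,"ay":0,"az":0},{"tx":-0.155,"ty":1,"tz":-0.25,"ax":0,"ay":0,"az":0}]'
python3 -m inch '[{"tx":0,"ty":0.3,"tz":0,"ax":0,"ay":0,"az":0},{"tx":0,"ty":0.7,"tz":0,"ax":0,"ay":0,"az":0},{"tx":0,"ty":0.88,"tz":0,"ax":0,"ay":0,"az":0},{"tx":0,"ty":0.88,"tz":0,"ax":0,"ay":0,"az":0},{"tx":0,"ty":0.88,"tz":0,"ax":0,"ay":0,"az":0}]')|grep -v eef; python3 - <<'E'
from h import *
for c in("wrist","side"):
    m=arm.camera_model(c);f=arm.grab_frame(c);p=arm.get_state()["tool_pos"]
    print(c,p,locate(f,m,"gold_cutter",p[:2],z=p[2]+.023,win=.035),locate(f,m,"green_spacer",(.593,-.235),z=.01))
    if c=="wrist":cv2.imwrite("pics/w8.png",f)
E
```

```text
time_s: 18.9
tool_pos: [0.6049, -0.0846, 0.057]
wrist_force: [1.2, -0.3, -2.7]
grip_width: 0.0578
grip_force: 64.7
time_s: 19.27
tool_pos: [0.5938, -0.1653, 0.0772]
wrist_force: [0.0, -0.7, -2.2]
grip_width: 0.0577
grip_force: 64.7
time_s: 19.9
tool_pos: [0.593, -0.2328, 0.0759]
wrist_force: [0.9, 0.8, -1.2]
grip_width: 0.0576
grip_force: 64.7
wrist [ 0.59309444 -0.23261335  0.07594086] (array([ 0.59573169, -0.23337382]), 1.0386640331299803) (array([ 0.60873509, -0.23721571]), 0.3629494786091197)
side [ 0.593103   -0.23274015  0.07591923] (array([ 0.58067083, -0.23243072]), 0.5217560340118008) (array([ 0.59472347, -0.23689383]), 0.9300102010174508)
```

View pics/w8.png

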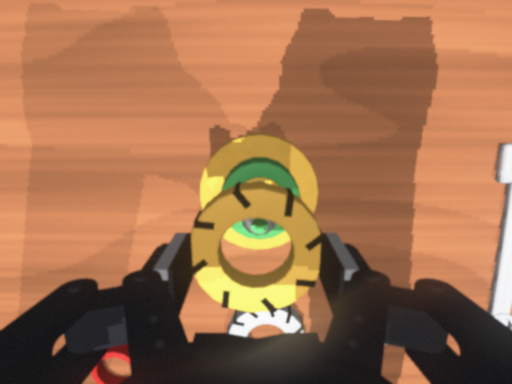

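Gold is level at (257,246), and the post shows through its bore at (260,228). I'll lower it.

```bash
(python3 -m inch '[{"tx":-0.01,"ty":0.028,"tz":0.15,"ax":0,"ay":0,"az":0},{"tx":-0.01,"ty":0.028,"tz":0.35,"ax":0,"ay":0,"az":0},{"tx":-0.01,"ty":0.028,"tz":0.55,"ax":0,"ay":0,"az":0},{"tx":-0.01,"ty":0.028,"tz":0.7,"ax":0,"ay":0,"az":0},{"tx":-0.01,"ty":0.028,"tz":0.76,"ax":0,"ay":0,"az":0},{"tx":-0.01,"ty":0.028,"tz":0.76,"ax":0,"ay":0,"az":0}]'
python3 -m inch '[{"tx":0,"ty":0,"tz":0.03,"ax":0,"ay":0,"az":0},{"tx":0,"ty":0,"tz":0.03,"ax":0,"ay":0,"az":0}]'
python3 -m inch '[{"tx":0,"ty":0,"tz":0.02,"ax":0,"ay":0,"az":0},{"tx":0,"ty":0,"tz":0.02,"ax":0,"ay":0,"az":0}]'
python3 -m inch '[{"tx":0,"ty":0,"tz":0.015,"ax":0,"ay":0,"az":0},{"tx":0,"ty":0,"tz":0.015,"ax":0,"ay":0,"az":0}]')|grep -v eef
```

```text
time_s: 20.75
tool_pos: [0.5918, -0.2371, 0.0146]
wrist_force: [0.2, 0.4, -1.2]
grip_width: 0.0578
grip_force: 64.7
time_s: 21.0
tool_pos: [0.5922, -0.2374, 0.013]
wrist_force: [0.2, -0.0, -1.7]
grip_width: 0.0576
grip_force: 64.7
time_s: 21.25
tool_pos: [0.5923, -0.2375, 0.0114]
wrist_force: [0.5, -0.3, 0.5]
grip_width: 0.0579
grip_force: 64.9
time_s: 21.5
tool_pos: [0.5923, -0.2375, 0.0113]
wrist_force: [-3.4, 0.7, 8.8]
grip_width: 0.0579
grip_force: 66.0
```

```bash
(python3 -m inch '[{"tx":0,"ty":0,"tz":-0.02,"ax":0,"ay":0,"az":0},{"tx":0,"ty":0,"tz":-0.02,"ax":0,"ay":0,"az":0},{"tx":0,"ty":0,"tz":-0.02,"ax":0,"ay":0,"az":0},{"tx":0,"ty":0,"tz":-0.02,"ax":0,"ay":0,"az":0},{"tx":0,"ty":0,"tz":-0.02,"ax":0,"ay":0,"az":0}]' 1
python3 -m inch '[{"tx":0,"ty":0,"tz":-0.5,"ax":0,"ay":0,"az":0},{"tx":0,"ty":0,"tz":-1,"ax":0,"ay":0,"az":0}]'
python3 -m inch '[{"tx":-0.2,"ty":-0.4,"tz":0,"ax":0,"ay":0,"az":0},{"tx":-0.5,"ty":-1,"tz":0,"ax":0,"ay":0,"az":0}]'
python3 -m inch '[{"tx":-0.25,"ty":-0.6,"tz":0,"ax":0,"ay":0,"az":0},{"tx":-0.5,"ty":-1,"tz":0,"ax":0,"ay":0,"az":0}]'
python3 -m inch '[{"tx":-0.25,"ty":-0.6,"tz":0,"ax":0,"ay":0,"az":0},{"tx":-0.45,"ty":-1,"tz":0,"ax":0,"ay":0,"az":0}]'
python3 -m inch '[{"tx":-0.25,"ty":-0.6,"tz":0,"ax":0,"ay":0,"az":0},{"tx":-0.45,"ty":-1,"tz":0,"ax":0,"ay":0,"az":0},{"tx":-0.45,"ty":-1,"tz":0,"ax":0,"ay":0,"az":0},{"tx":-0.45,"ty":-1,"tz":0,"ax":0,"ay":0,"az":0}]')|grep -E "time|pos|force"; python3 - <<'E'
from h import *
for c in("wrist","side"):
    m=arm.camera_model(c);f=arm.grab_frame(c);p=arm.get_state()["tool_pos"]
    print(c,p,locate(f,m,"black_spacer",(.44,.085),win=.045),locate(f,m,"gold_cutter",(.593,-.235),z=.034,win=.04))
    if c=="wrist":cv2.imwrite("pics/w9.png",f)
    else:cv2.imwrite("pics/s9.png",f)
print(arm.get_state()["joint_pos"])
E
```

```text
time_s: 22.12
tool_pos: [0.5919, -0.2372, 0.0113]
wrist_force: [-0.3, 0.3, -0.2]
grip_force: 0.0
time_s: 22.38
tool_pos: [0.5914, -0.2369, 0.0917]
wrist_force: [0.2, -0.3, 0.1]
grip_force: 0.0
time_s: 22.62
tool_pos: [0.5526, -0.1582, 0.0922]
wrist_force: [0.4, 0.7, 0.1]
grip_force: 0.0
time_s: 22.88
tool_pos: [0.5113, -0.0746, 0.0917]
wrist_force: [-0.4, -0.2, -0.2]
grip_force: 0.0
time_s: 23.12
tool_pos: [0.4751, 0.005, 0.0916]
wrist_force: [0.7, -0.2, 0.5]
grip_force: 0.0
time_s: 23.62
tool_pos: [0.4405, 0.0822, 0.0915]
wrist_force: [-0.2, -0.7, 0.2]
grip_force: 0.0
wrist [0.4406311  0.0818019  0.09146212] (array([0.45543661, 0.08425221]), 0.3390491159696214) None
side [0.44068639 0.08161483 0.09141362] (array([0.44165018, 0.0836693 ]), 0.9957682520778276) (array([ 0.59019477, -0.24017414]), 1.2434009863983067)
[ 0.3230776   0.34182195 -0.65079467  2.1300726   0.30034146  0.75825656
 -2.09352176]
```

```bash
(python3 -m inch '[{"tx":0,"ty":-0.036,"tz":0.4,"ax":0,"ay":0,"az":0},{"tx":0,"ty":-0.036,"tz":0.7,"ax":0,"ay":0,"az":0},{"tx":0,"ty":-0.036,"tz":1,"ax":0,"ay":0,"az":0}]'
python3 -m inch '[{"tx":0,"ty":0,"tz":0.2,"ax":0,"ay":0,"az":0},{"tx":0,"ty":0,"tz":0.3,"ax":0,"ay":0,"az":0},{"tx":0,"ty":0,"tz":0.3,"ax":0,"ay":0,"az":0},{"tx":0,"ty":0,"tz":0.3,"ax":0,"ay":0,"az":0}]'
python3 -m inch '[{"tx":0,"ty":0,"tz":0,"ax":0,"ay":0,"az":0},{"tx":0,"ty":0,"tz":0,"ax":0,"ay":0,"az":0},{"tx":0,"ty":0,"tz":0,"ax":0,"ay":0,"az":0},{"tx":0,"ty":0,"tz":0,"ax":0,"ay":0,"az":0},{"tx":0,"ty":0,"tz":0,"ax":0,"ay":0,"az":0}]' -1 60 )|grep -v eef
```

```text
time_s: 24.1
tool_pos: [0.4407, 0.0844, 0.0105]
wrist_force: [-0.8, -1.3, 0.6]
grip_width: 0.0851
grip_force: 0.0
time_s: 24.6
tool_pos: [0.4407, 0.0858, -0.012]
wrist_force: [0.6, -0.5, 0.6]
grip_width: 0.0854
grip_force: 0.0
time_s: 25.22
tool_pos: [0.4406, 0.086, -0.0114]
wrist_force: [-3.1, -0.6, 13.9]
grip_width: 0.0527
grip_force: 60.1
```

```bash
(python3 -m inch '[{"tx":0,"ty":0,"tz":-0.2,"ax":0,"ay":0,"az":0},{"tx":0,"ty":0,"tz":-0.6,"ax":0,"ay":0,"az":0},{"tx":0,"ty":0,"tz":-1,"ax":0,"ay":0,"az":0}]'
python3 -m inch '[{"tx":0.2,"ty":-0.1,"tz":-0.25,"ax":0,"ay":0,"az":0},{"tx":0.6,"ty":-0.4,"tz":-0.25,"ax":0,"ay":0,"az":0},{"tx":1,"ty":-0.9,"tz":-0.25,"ax":0,"ay":0,"az":0}]'
python3 -m inch '[{"tx":0.5,"ty":-0.4,"tz":0,"ax":0,"ay":0,"az":0},{"tx":1,"ty":-0.9,"tz":0,"ax":0,"ay":0,"az":0}]'
python3 -m inch '[{"tx":0.16,"ty":-0.07,"tz":0,"ax":0,"ay":0,"az":0},{"tx":0.16,"ty":-0.07,"tz":0,"ax":0,"ay":0,"az":0},{"tx":0.16,"ty":-0.07,"tz":0,"ax":0,"ay":0,"az":0},{"tx":0.16,"ty":-0.07,"tz":0,"ax":0,"ay":0,"az":0}]')|grep -v eef; python3 - <<'E'
from h import *
for c in("wrist","side"):
    m=arm.camera_model(c);f=arm.grab_frame(c);p=arm.get_state()["tool_pos"]
    print(c,p,locate(f,m,"black_spacer",p[:2],z=p[2]+.012,win=.031))
    if c=="wrist":
        cv2.imwrite("pics/w10.png",f)
        q=cv2.HoughCircles
        for n,P in(("black top",[p[0],p[1],p[2]+.04]),("post top",[.6135,.2355,.074])):
            t=np.array(P)+np.c_[[0,0,0]].T; print(n,proj(t,m))
print(arm.get_state()["joint_pos"])
E
```

```text
time_s: 25.6
tool_pos: [0.4394, 0.0856, 0.0686]
wrist_force: [1.5, 0.6, -2.4]
grip_width: 0.0526
grip_force: 64.2
time_s: 25.98
tool_pos: [0.5213, 0.1558, 0.0884]
wrist_force: [0.7, 0.9, -2.3]
grip_width: 0.0527
grip_force: 64.2
time_s: 26.22
tool_pos: [0.6011, 0.2292, 0.0878]
wrist_force: [0.8, -0.2, -2.3]
grip_width: 0.0526
grip_force: 64.2
time_s: 26.72
tool_pos: [0.6122, 0.234, 0.0875]
wrist_force: [-0.3, 0.2, -2.4]
grip_width: 0.0528
grip_force: 64.3
wrist [0.61237191 0.23411997 0.0876395 ] (array([0.61087491, 0.23380228]), 1.0052010108611023)
black top [[253.42312137 257.77537071]]
post top [[251.69611336 215.04258693]]
side [0.61252274 0.23432864 0.08768907] (array([0.61535395, 0.2362472 ]), 1.1182157041622844)
[ 2.01756557e-03  6.73876904e-01 -5.87484125e-01  1.62052357e+00
  4.30246271e-01  9.79667376e-01 -2.29996581e+00]
```

View pics/w10.png

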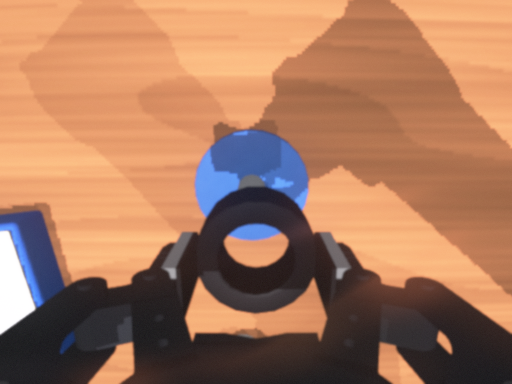

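Black is held level at (257,250), above the blue base centred at about (251,185). I'll lower it the same way.

```bash
(python3 -m inch '[{"tx":0.02,"ty":-0.02,"tz":0.15,"ax":0,"ay":0,"az":0},{"tx":0.02,"ty":-0.02,"tz":0.35,"ax":0,"ay":0,"az":0},{"tx":0.02,"ty":-0.02,"tz":0.6,"ax":0,"ay":0,"az":0},{"tx":0.02,"ty":-0.02,"tz":0.85,"ax":0,"ay":0,"az":0},{"tx":0.02,"ty":-0.02,"tz":1,"ax":0,"ay":0,"az":0},{"tx":0.02,"ty":-0.02,"tz":1,"ax":0,"ay":0,"az":0}]'
python3 -m inch '[{"tx":0,"ty":0,"tz":0.04,"ax":0,"ay":0,"az":0},{"tx":0,"ty":0,"tz":0.07,"ax":0,"ay":0,"az":0},{"tx":0,"ty":0,"tz":0.07,"ax":0,"ay":0,"az":0}]'
python3 -m inch '[{"tx":0,"ty":0,"tz":0.02,"ax":0,"ay":0,"az":0},{"tx":0,"ty":0,"tz":0.02,"ax":0,"ay":0,"az":0}]'
python3 -m inch '[{"tx":0,"ty":0,"tz":0.02,"ax":0,"ay":0,"az":0},{"tx":0,"ty":0,"tz":0.02,"ax":0,"ay":0,"az":0}]'
python3 -m inch '[{"tx":0,"ty":0,"tz":0.01,"ax":0,"ay":0,"az":0},{"tx":0,"ty":0,"tz":0.01,"ax":0,"ay":0,"az":0}]')|grep -v eef
```

```text
time_s: 27.58
tool_pos: [0.6133, 0.2364, 0.0057]
wrist_force: [0.4, -0.2, -3.0]
grip_width: 0.0528
grip_force: 64.3
time_s: 27.95
tool_pos: [0.6147, 0.2368, 0.0022]
wrist_force: [-1.0, -0.2, -3.6]
grip_width: 0.0528
grip_force: 64.3
time_s: 28.2
tool_pos: [0.6145, 0.2368, 0.0002]
wrist_force: [0.5, 0.8, -2.5]
grip_width: 0.0527
grip_force: 64.3
time_s: 28.45
tool_pos: [0.6147, 0.2369, -0.0011]
wrist_force: [-0.3, -0.7, 0.2]
grip_width: 0.0527
grip_force: 64.5
time_s: 28.7
tool_pos: [0.6147, 0.2369, -0.0012]
wrist_force: [-3.6, -2.5, 5.6]
grip_width: 0.0524
grip_force: 65.2
```

```bash
(python3 -m inch '[{"tx":0,"ty":0,"tz":-0.02,"ax":0,"ay":0,"az":0},{"tx":0,"ty":0,"tz":-0.02,"ax":0,"ay":0,"az":0},{"tx":0,"ty":0,"tz":-0.02,"ax":0,"ay":0,"az":0},{"tx":0,"ty":0,"tz":-0.02,"ax":0,"ay":0,"az":0},{"tx":0,"ty":0,"tz":-0.02,"ax":0,"ay":0,"az":0}]' 1
python3 -m inch '[{"tx":0,"ty":0,"tz":-0.5,"ax":0,"ay":0,"az":0},{"tx":0,"ty":0,"tz":-1,"ax":0,"ay":0,"az":0}]'
python3 -m inch '[{"tx":0,"ty":0.4,"tz":-0.2,"ax":0,"ay":0,"az":0},{"tx":-0.3,"ty":1,"tz":-0.2,"ax":0,"ay":0,"az":0}]'
python3 -m inch '[{"tx":-0.15,"ty":0.6,"tz":0,"ax":0,"ay":0,"az":0},{"tx":-0.3,"ty":1,"tz":0,"ax":0,"ay":0,"az":0}]'
python3 -m inch '[{"tx":-0.15,"ty":0.6,"tz":0,"ax":0,"ay":0,"az":0},{"tx":-0.3,"ty":1,"tz":0,"ax":0,"ay":0,"az":0}]'
python3 -m inch '[{"tx":-0.15,"ty":0.6,"tz":0,"ax":0,"ay":0,"az":0},{"tx":-0.3,"ty":1,"tz":0,"ax":0,"ay":0,"az":0}]'
python3 -m inch '[{"tx":-0.15,"ty":0.6,"tz":0,"ax":0,"ay":0,"az":0},{"tx":-0.3,"ty":1,"tz":0,"ax":0,"ay":0,"az":0}]'
python3 -m inch '[{"tx":-0.15,"ty":0.6,"tz":0,"ax":0,"ay":0,"az":0},{"tx":-0.34,"ty":0.96,"tz":0,"ax":0,"ay":0,"az":0},{"tx":-0.34,"ty":0.96,"tz":0,"ax":0,"ay":0,"az":0},{"tx":-0.34,"ty":0.96,"tz":0,"ax":0,"ay":0,"az":0}]')|grep -E "time|pos|force"; python3 - <<'E'
from h import *
for c in("wrist","side","top"):
    m=arm.camera_model(c);f=arm.grab_frame(c);p=arm.get_state()["tool_pos"]
    print(c,p,locate(f,m,"silver_cutter",(.467,-.240),win=.042),locate(f,m,"black_spacer",(.614,.236),z=.01,win=.035),locate(f,m,"blue_stand",(.614,.236),win=.05))
print(arm.get_state()["joint_pos"])
E
```

```text
time_s: 29.32
tool_pos: [0.6144, 0.2368, -0.0007]
wrist_force: [0.1, -0.0, -0.2]
grip_force: 0.0
time_s: 29.58
tool_pos: [0.6139, 0.2367, 0.0797]
wrist_force: [1.0, 1.2, 0.8]
grip_force: 0.0
time_s: 29.82
tool_pos: [0.5929, 0.1583, 0.0977]
wrist_force: [-0.2, -0.4, -0.3]
grip_force: 0.0
time_s: 30.08
tool_pos: [0.5659, 0.0737, 0.0954]
wrist_force: [-0.2, 0.4, 0.2]
grip_force: 0.0
time_s: 30.32
tool_pos: [0.5419, -0.0059, 0.0954]
wrist_force: [-0.1, -0.3, 0.7]
grip_force: 0.0
time_s: 30.58
tool_pos: [0.5178, -0.0858, 0.0955]
wrist_force: [0.2, 0.1, -0.2]
grip_force: 0.0
time_s: 30.82
tool_pos: [0.4938, -0.1657, 0.0955]
wrist_force: [-0.4, 0.6, 0.5]
grip_force: 0.0
time_s: 31.32
tool_pos: [0.4676, -0.2392, 0.0956]
wrist_force: [0.9, 0.7, 0.2]
grip_force: 0.0
wrist [ 0.4678146  -0.23864898  0.09559707] (array([ 0.46555708, -0.24216229]), 0.9807118424501723) None None
side [ 0.46791736 -0.23843123  0.09558474] (array([ 0.46197103, -0.23714814]), 0.6714742406756258) (array([0.61356089, 0.23902408]), 1.6783872533218742) None
top [ 0.46791517 -0.23842584  0.09556524] (array([ 0.45709248, -0.2403813 ]), 0.7107173641552691) None (array([0.60761709, 0.22765405]), 0.6043736640574843)
[ 0.89242558  0.44926878 -0.57929552  1.95101743  0.3260826   0.83367791
 -1.43203217]
```

```bash
(python3 -m inch '[{"tx":-0.02,"ty":0.03,"tz":0.4,"ax":0,"ay":0,"az":0},{"tx":-0.02,"ty":0.03,"tz":0.7,"ax":0,"ay":0,"az":0},{"tx":-0.02,"ty":0.03,"tz":1,"ax":0,"ay":0,"az":0}]'
python3 -m inch '[{"tx":0,"ty":0,"tz":0.2,"ax":0,"ay":0,"az":0},{"tx":0,"ty":0,"tz":0.4,"ax":0,"ay":0,"az":0},{"tx":0,"ty":0,"tz":0.48,"ax":0,"ay":0,"az":0},{"tx":0,"ty":0,"tz":0.48,"ax":0,"ay":0,"az":0}]'
python3 -m inch '[{"tx":0,"ty":0,"tz":0,"ax":0,"ay":0,"az":0},{"tx":0,"ty":0,"tz":0,"ax":0,"ay":0,"az":0},{"tx":0,"ty":0,"tz":0,"ax":0,"ay":0,"az":0},{"tx":0,"ty":0,"tz":0,"ax":0,"ay":0,"az":0},{"tx":0,"ty":0,"tz":0,"ax":0,"ay":0,"az":0}]' -1 70 )|grep -v eef
```

```text
time_s: 31.85
tool_pos: [0.4662, -0.2412, 0.0148]
wrist_force: [0.6, -1.0, 0.0]
grip_width: 0.0856
grip_force: 0.0
time_s: 32.35
tool_pos: [0.4655, -0.2422, -0.0232]
wrist_force: [1.1, 0.3, -0.3]
grip_width: 0.0854
grip_force: 0.0
time_s: 32.98
tool_pos: [0.4662, -0.2423, -0.021]
wrist_force: [-4.1, 2.7, 14.6]
grip_width: 0.062
grip_force: 72.2
```

```bash
(python3 -m inch '[{"tx":0,"ty":0,"tz":-0.2,"ax":0,"ay":0,"az":0},{"tx":0,"ty":0,"tz":-0.6,"ax":0,"ay":0,"az":0},{"tx":0,"ty":0,"tz":-1,"ax":0,"ay":0,"az":0}]'
python3 -m inch '[{"tx":0.1,"ty":-0.2,"tz":-0.3,"ax":0,"ay":0,"az":0},{"tx":0.2,"ty":-0.6,"tz":-0.3,"ax":0,"ay":0,"az":0},{"tx":0.3,"ty":-1,"tz":-0.3,"ax":0,"ay":0,"az":0}]'
python3 -m inch '[{"tx":0.15,"ty":-0.6,"tz":0,"ax":0,"ay":0,"az":0},{"tx":0.3,"ty":-1,"tz":0,"ax":0,"ay":0,"az":0}]'
python3 -m inch '[{"tx":0.15,"ty":-0.6,"tz":0,"ax":0,"ay":0,"az":0},{"tx":0.3,"ty":-1,"tz":0,"ax":0,"ay":0,"az":0}]'
python3 -m inch '[{"tx":0.15,"ty":-0.6,"tz":0,"ax":0,"ay":0,"az":0},{"tx":0.3,"ty":-1,"tz":0,"ax":0,"ay":0,"az":0}]'
python3 -m inch '[{"tx":0.15,"ty":-0.6,"tz":0,"ax":0,"ay":0,"az":0},{"tx":0.3,"ty":-1,"tz":0,"ax":0,"ay":0,"az":0}]'
python3 -m inch '[{"tx":0.15,"ty":-0.6,"tz":0,"ax":0,"ay":0,"az":0},{"tx":0.35,"ty":-0.9,"tz":0,"ax":0,"ay":0,"az":0},{"tx":0.35,"ty":-0.97,"tz":0,"ax":0,"ay":0,"az":0},{"tx":0.35,"ty":-0.97,"tz":0,"ax":0,"ay":0,"az":0},{"tx":0.35,"ty":-0.97,"tz":0,"ax":0,"ay":0,"az":0}]')|grep -E "time|pos|force"; python3 - <<'E'
from h import *
for c in("wrist","side"):
    m=arm.camera_model(c);f=arm.grab_frame(c);p=arm.get_state()["tool_pos"]
    print(c,p,locate(f,m,"silver_cutter",p[:2],z=p[2]+.022,win=.034),locate(f,m,"blue_stand",(.614,.236),win=.05))
    if c=="wrist":cv2.imwrite("pics/w11.png",f);print(proj(np.array([[.6135,.2358,.074],[.6135,.2358,.038],[p[0],p[1],p[2]+.038]]),m).round(1).tolist())
E
```

```text
time_s: 33.35
tool_pos: [0.4652, -0.2424, 0.0583]
wrist_force: [0.2, -1.4, -4.5]
grip_force: 76.8
time_s: 33.72
tool_pos: [0.4899, -0.1622, 0.0822]
wrist_force: [0.6, 0.5, -2.3]
grip_force: 76.8
time_s: 33.98
tool_pos: [0.5137, -0.0801, 0.0818]
wrist_force: [-0.8, 0.0, -2.9]
grip_force: 76.8
time_s: 34.22
tool_pos: [0.5378, 0.0001, 0.0819]
wrist_force: [0.2, -0.2, -2.5]
grip_force: 76.8
time_s: 34.48
tool_pos: [0.5617, 0.0802, 0.0818]
wrist_force: [0.2, -1.3, -2.0]
grip_force: 76.8
time_s: 34.72
tool_pos: [0.5856, 0.1604, 0.0818]
wrist_force: [0.3, -0.3, -3.0]
grip_force: 76.8
time_s: 35.35
tool_pos: [0.6134, 0.2332, 0.0809]
wrist_force: [-0.3, -0.1, -3.0]
grip_force: 76.9
wrist [0.61358897 0.23320592 0.08093703] (array([0.61291997, 0.23223572]), 0.9167169728000035) (array([0.6268809 , 0.23776942]), 0.617960568861473)
[[249.7, 221.0], [250.6, 202.6], [253.8, 255.8]]
side [0.61370591 0.23343189 0.08103075] (array([0.59664878, 0.24332931]), 0.1806110806278499) (array([0.61428876, 0.23206988]), 0.8628282522401112)
```

View pics/w11.png

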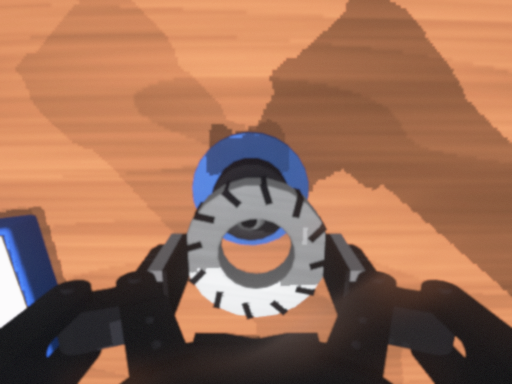

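The silver cutter is level at (257,247), and the post top shows in its bore at (250,222). I'll lower it.

```bash
(python3 -m inch '[{"tx":0,"ty":-0.025,"tz":0.05,"ax":0,"ay":0,"az":0},{"tx":0,"ty":-0.025,"tz":0.2,"ax":0,"ay":0,"az":0},{"tx":0,"ty":-0.025,"tz":0.4,"ax":0,"ay":0,"az":0},{"tx":0,"ty":-0.025,"tz":0.6,"ax":0,"ay":0,"az":0},{"tx":0,"ty":-0.025,"tz":0.73,"ax":0,"ay":0,"az":0},{"tx":0,"ty":-0.025,"tz":0.73,"ax":0,"ay":0,"az":0}]'
python3 -m inch '[{"tx":0,"ty":0,"tz":0.03,"ax":0,"ay":0,"az":0},{"tx":0,"ty":0,"tz":0.03,"ax":0,"ay":0,"az":0}]'
python3 -m inch '[{"tx":0,"ty":0,"tz":0.02,"ax":0,"ay":0,"az":0},{"tx":0,"ty":0,"tz":0.02,"ax":0,"ay":0,"az":0}]'
python3 -m inch '[{"tx":0,"ty":0,"tz":0.015,"ax":0,"ay":0,"az":0},{"tx":0,"ty":0,"tz":0.015,"ax":0,"ay":0,"az":0}]')|grep -v eef
```

```text
time_s: 36.2
tool_pos: [0.6126, 0.2369, 0.021]
wrist_force: [0.5, 0.6, -2.1]
grip_width: 0.0612
grip_force: 76.9
time_s: 36.45
tool_pos: [0.6141, 0.2374, 0.0207]
wrist_force: [-0.9, 0.3, -3.2]
grip_width: 0.0611
grip_force: 76.9
time_s: 36.7
tool_pos: [0.6138, 0.2372, 0.0188]
wrist_force: [-0.0, 0.4, -2.9]
grip_width: 0.0612
grip_force: 76.9
time_s: 36.95
tool_pos: [0.6137, 0.2372, 0.0174]
wrist_force: [0.1, -0.2, -3.2]
grip_width: 0.0609
grip_force: 76.9
```

```bash
(python3 -m inch '[{"tx":0,"ty":0,"tz":0.015,"ax":0,"ay":0,"az":0},{"tx":0,"ty":0,"tz":0.015,"ax":0,"ay":0,"az":0}]'
python3 -m inch '[{"tx":0,"ty":0,"tz":0.015,"ax":0,"ay":0,"az":0},{"tx":0,"ty":0,"tz":0.015,"ax":0,"ay":0,"az":0}]')|grep -v eef
```

```text
time_s: 37.2
tool_pos: [0.6137, 0.2372, 0.0173]
wrist_force: [-2.8, -1.5, 6.7]
grip_width: 0.0612
grip_force: 78.2
time_s: 37.45
tool_pos: [0.6138, 0.2372, 0.0172]
wrist_force: [-4.4, -2.9, 11.8]
grip_width: 0.0611
grip_force: 79.4
```

```bash
(python3 -m inch '[{"tx":0,"ty":0,"tz":-0.02,"ax":0,"ay":0,"az":0},{"tx":0,"ty":0,"tz":-0.02,"ax":0,"ay":0,"az":0},{"tx":0,"ty":0,"tz":-0.02,"ax":0,"ay":0,"az":0},{"tx":0,"ty":0,"tz":-0.02,"ax":0,"ay":0,"az":0},{"tx":0,"ty":0,"tz":-0.02,"ax":0,"ay":0,"az":0}]' 1
python3 -m inch '[{"tx":0,"ty":0,"tz":-0.5,"ax":0,"ay":0,"az":0},{"tx":0,"ty":0,"tz":-1,"ax":0,"ay":0,"az":0}]'
python3 -m inch '[{"tx":-0.2,"ty":0.4,"tz":0,"ax":0,"ay":0,"az":0},{"tx":-0.5,"ty":1,"tz":0,"ax":0,"ay":0,"az":0}]'
python3 -m inch '[{"tx":-0.25,"ty":0.6,"tz":0,"ax":0,"ay":0,"az":0},{"tx":-0.5,"ty":1,"tz":0,"ax":0,"ay":0,"az":0}]'
python3 -m inch '[{"tx":-0.25,"ty":0.6,"tz":0,"ax":0,"ay":0,"az":0},{"tx":-0.5,"ty":1,"tz":0,"ax":0,"ay":0,"az":0}]'
python3 -m inch '[{"tx":-0.25,"ty":0.6,"tz":0,"ax":0,"ay":0,"az":0},{"tx":-0.5,"ty":1,"tz":0,"ax":0,"ay":0,"az":0}]'
python3 -m inch '[{"tx":-0.3,"ty":0.29,"tz":0,"ax":0,"ay":0,"az":0},{"tx":-0.3,"ty":0.29,"tz":0,"ax":0,"ay":0,"az":0},{"tx":-0.3,"ty":0.29,"tz":0,"ax":0,"ay":0,"az":0},{"tx":-0.3,"ty":0.29,"tz":0,"ax":0,"ay":0,"az":0}]')|grep -E "time|pos|force"; python3 - <<'E'
from h import *
for c in("wrist","side"):
    m=arm.camera_model(c);f=arm.grab_frame(c);p=arm.get_state()["tool_pos"]
    print(c,p,locate(f,m,"red_ring",(.43,-.106),win=.04),locate(f,m,"silver_cutter",(.614,.236),z=.038,win=.036),locate(f,m,"blue_stand",(.614,.236),win=.05))
m=arm.camera_model("top");f=arm.grab_frame("top");print(locate(f,m,"silver_cutter",(.614,.236),z=.038,win=.036))
E
```

```text
time_s: 38.08
tool_pos: [0.6136, 0.2372, 0.0164]
wrist_force: [-0.1, 0.6, 0.9]
grip_force: 0.0
time_s: 38.33
tool_pos: [0.6131, 0.2371, 0.0968]
wrist_force: [1.1, 0.5, -0.5]
grip_force: 0.0
time_s: 38.58
tool_pos: [0.574, 0.1585, 0.0975]
wrist_force: [0.3, -1.1, -0.6]
grip_force: 0.0
time_s: 38.83
tool_pos: [0.5329, 0.0743, 0.0965]
wrist_force: [-0.4, -0.4, -0.8]
grip_force: 0.0
time_s: 39.08
tool_pos: [0.4928, -0.0052, 0.0966]
wrist_force: [-0.3, -0.5, 0.0]
grip_force: 0.0
time_s: 39.33
tool_pos: [0.4528, -0.085, 0.0967]
wrist_force: [-0.5, 0.6, -0.3]
grip_force: 0.0
time_s: 39.83
tool_pos: [0.4306, -0.1049, 0.0968]
wrist_force: [0.3, 0.2, -0.4]
grip_force: 0.0
wrist [ 0.43045203 -0.10494304  0.0967692 ] (array([ 0.42825119, -0.10846662]), 0.9284899235041654) None None
side [ 0.43029666 -0.10501452  0.09669192] (array([ 0.42955709, -0.10538786]), 0.8307892806357432) (array([0.61707197, 0.24323882]), 0.7684199782614065) (array([0.61464562, 0.23073422]), 0.8406740899950261)
(array([0.61318918, 0.23815534]), 1.104871917227039)
```

```bash
(python3 -m inch '[{"tx":-0.02,"ty":0.022,"tz":0.4,"ax":0,"ay":0,"az":0},{"tx":-0.02,"ty":0.022,"tz":0.7,"ax":0,"ay":0,"az":0},{"tx":-0.02,"ty":0.022,"tz":1,"ax":0,"ay":0,"az":0}]'
python3 -m inch '[{"tx":0,"ty":0,"tz":0.2,"ax":0,"ay":0,"az":0},{"tx":0,"ty":0,"tz":0.4,"ax":0,"ay":0,"az":0},{"tx":0,"ty":0,"tz":0.46,"ax":0,"ay":0,"az":0},{"tx":0,"ty":0,"tz":0.46,"ax":0,"ay":0,"az":0}]'
python3 -m inch '[{"tx":0,"ty":0,"tz":0,"ax":0,"ay":0,"az":0},{"tx":0,"ty":0,"tz":0,"ax":0,"ay":0,"az":0},{"tx":0,"ty":0,"tz":0,"ax":0,"ay":0,"az":0},{"tx":0,"ty":0,"tz":0,"ax":0,"ay":0,"az":0},{"tx":0,"ty":0,"tz":0,"ax":0,"ay":0,"az":0},{"tx":0,"ty":0,"tz":0,"ax":0,"ay":0,"az":0}]' -1 40 )|grep -v eef
```

```text
time_s: 40.35
tool_pos: [0.4283, -0.1073, 0.0158]
wrist_force: [0.1, 0.1, 0.5]
grip_width: 0.0851
grip_force: 0.0
time_s: 40.85
tool_pos: [0.4281, -0.1076, -0.0202]
wrist_force: [0.2, -0.4, 0.2]
grip_width: 0.085
grip_force: 0.0
time_s: 41.6
tool_pos: [0.4285, -0.1079, -0.0191]
wrist_force: [-2.4, 0.5, 10.7]
grip_width: 0.0425
grip_force: 38.9
```

```bash
(python3 -m inch '[{"tx":0,"ty":0,"tz":-0.2,"ax":0,"ay":0,"az":0},{"tx":0,"ty":0,"tz":-0.6,"ax":0,"ay":0,"az":0},{"tx":0,"ty":0,"tz":-1,"ax":0,"ay":0,"az":0}]'
python3 -m inch '[{"tx":0.1,"ty":-0.2,"tz":-0.3,"ax":0,"ay":0,"az":0},{"tx":0.3,"ty":-0.6,"tz":-0.3,"ax":0,"ay":0,"az":0},{"tx":0.5,"ty":-1,"tz":-0.3,"ax":0,"ay":0,"az":0}]'
python3 -m inch '[{"tx":0.25,"ty":-0.6,"tz":0,"ax":0,"ay":0,"az":0},{"tx":0.5,"ty":-1,"tz":0,"ax":0,"ay":0,"az":0}]'
python3 -m inch '[{"tx":0.25,"ty":-0.6,"tz":0,"ax":0,"ay":0,"az":0},{"tx":0.5,"ty":-1,"tz":0,"ax":0,"ay":0,"az":0}]'
python3 -m inch '[{"tx":0.25,"ty":-0.6,"tz":0,"ax":0,"ay":0,"az":0},{"tx":0.5,"ty":-1,"tz":0,"ax":0,"ay":0,"az":0}]'
python3 -m inch '[{"tx":0.31,"ty":-0.28,"tz":0,"ax":0,"ay":0,"az":0},{"tx":0.31,"ty":-0.28,"tz":0,"ax":0,"ay":0,"az":0},{"tx":0.31,"ty":-0.28,"tz":0,"ax":0,"ay":0,"az":0},{"tx":0.31,"ty":-0.28,"tz":0,"ax":0,"ay":0,"az":0}]')|grep -E "time|pos|force"; python3 - <<'E'
from h import *
for c in("wrist","side"):
    m=arm.camera_model(c);f=arm.grab_frame(c);p=arm.get_state()["tool_pos"]
    print(c,p,locate(f,m,"red_ring",p[:2],z=p[2]+.0195,win=.026))
    if c=="wrist":cv2.imwrite("pics/w12.png",f)
E
```

```text
time_s: 41.98
tool_pos: [0.4278, -0.1075, 0.0613]
wrist_force: [0.0, -1.4, -0.9]
grip_force: 40.7
time_s: 42.35
tool_pos: [0.4688, -0.0275, 0.0853]
wrist_force: [0.5, -0.3, -0.9]
grip_force: 40.7
time_s: 42.6
tool_pos: [0.5085, 0.0546, 0.0849]
wrist_force: [0.5, 0.1, -0.8]
grip_force: 40.7
time_s: 42.85
tool_pos: [0.5484, 0.1349, 0.085]
wrist_force: [1.1, 0.5, -0.4]
grip_force: 40.7
time_s: 43.1
tool_pos: [0.5882, 0.2151, 0.085]
wrist_force: [1.2, -0.1, -0.4]
grip_force: 40.7
time_s: 43.6
tool_pos: [0.6123, 0.2331, 0.0839]
wrist_force: [0.3, 0.2, -0.2]
grip_force: 40.7
wrist [0.61248092 0.23322893 0.08399651] (array([0.61100353, 0.23217057]), 0.8592168077731849)
side [0.61260785 0.2334155  0.08403394] (array([0.60153545, 0.24076036]), 0.21344035585735271)
```

View pics/w12.png

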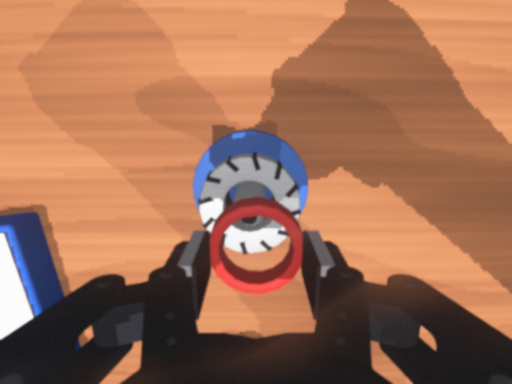

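The red ring is level at (256,245), with the silver cutter seated below on the post at (250,203). I'll lower it.

```bash
(python3 -m inch '[{"tx":0.02,"ty":-0.03,"tz":0.05,"ax":0,"ay":0,"az":0},{"tx":0.02,"ty":-0.03,"tz":0.2,"ax":0,"ay":0,"az":0},{"tx":0.02,"ty":-0.03,"tz":0.4,"ax":0,"ay":0,"az":0},{"tx":0.02,"ty":-0.03,"tz":0.54,"ax":0,"ay":0,"az":0},{"tx":0.02,"ty":-0.03,"tz":0.54,"ax":0,"ay":0,"az":0}]'
python3 -m inch '[{"tx":0,"ty":0,"tz":0.04,"ax":0,"ay":0,"az":0},{"tx":0,"ty":0,"tz":0.04,"ax":0,"ay":0,"az":0}]'
python3 -m inch '[{"tx":0,"ty":0,"tz":0.02,"ax":0,"ay":0,"az":0},{"tx":0,"ty":0,"tz":0.02,"ax":0,"ay":0,"az":0}]'
python3 -m inch '[{"tx":0,"ty":0,"tz":0.015,"ax":0,"ay":0,"az":0},{"tx":0,"ty":0,"tz":0.015,"ax":0,"ay":0,"az":0}]')|grep -v eef
```

```text
time_s: 44.32
tool_pos: [0.6131, 0.2366, 0.0387]
wrist_force: [-0.2, -0.5, 0.3]
grip_width: 0.0424
grip_force: 40.7
time_s: 44.58
tool_pos: [0.6147, 0.2372, 0.0376]
wrist_force: [0.6, 0.2, -0.4]
grip_width: 0.0424
grip_force: 40.7
time_s: 44.82
tool_pos: [0.6146, 0.237, 0.036]
wrist_force: [0.7, 0.5, -0.9]
grip_width: 0.0427
grip_force: 40.7
time_s: 45.08
tool_pos: [0.6147, 0.2371, 0.0352]
wrist_force: [-1.2, -1.0, 3.4]
grip_width: 0.0427
grip_force: 41.3
```

Contact came at the expected height. I'll press very slightly, release, raise and move clear.

```bash
(python3 -m inch '[{"tx":0,"ty":0,"tz":0.01,"ax":0,"ay":0,"az":0},{"tx":0,"ty":0,"tz":0.01,"ax":0,"ay":0,"az":0}]'
python3 -m inch '[{"tx":0,"ty":0,"tz":-0.01,"ax":0,"ay":0,"az":0},{"tx":0,"ty":0,"tz":-0.01,"ax":0,"ay":0,"az":0},{"tx":0,"ty":0,"tz":-0.01,"ax":0,"ay":0,"az":0},{"tx":0,"ty":0,"tz":-0.01,"ax":0,"ay":0,"az":0},{"tx":0,"ty":0,"tz":-0.01,"ax":0,"ay":0,"az":0},{"tx":0,"ty":0,"tz":-0.01,"ax":0,"ay":0,"az":0}]' 1
python3 -m inch '[{"tx":0,"ty":0,"tz":-0.3,"ax":0,"ay":0,"az":0},{"tx":0,"ty":0,"tz":-1,"ax":0,"ay":0,"az":0}]'
python3 -m inch '[{"tx":-0.5,"ty":0.5,"tz":-0.8,"ax":0,"ay":0,"az":0},{"tx":-1,"ty":1,"tz":-0.8,"ax":0,"ay":0,"az":0},{"tx":-1,"ty":1,"tz":-0.8,"ax":0,"ay":0,"az":0}]'
python3 -m inch '[{"tx":-1,"ty":1,"tz":0,"ax":0,"ay":0,"az":0},{"tx":-1,"ty":1,"tz":0,"ax":0,"ay":0,"az":0},{"tx":-1,"ty":1,"tz":0,"ax":0,"ay":0,"az":0},{"tx":-1,"ty":1,"tz":0,"ax":0,"ay":0,"az":0}]')|grep -v eef; python3 - <<'E'
from h import *
m=arm.camera_model("side");f=arm.grab_frame("side")
for n,g,z in(("red_ring",(.614,.236),.054),("silver_cutter",(.614,.236),.038),("gold_cutter",(.593,-.235),.034),("green_spacer",(.593,-.235),.01)): print(n,locate(f,m,n,g,z=z,win=.036))
a=cv2.resize(f[105:185,245:345],None,fx=4,fy=4,interpolation=cv2.INTER_CUBIC);b=cv2.resize(f[235:315,275:375],None,fx=4,fy=4,interpolation=cv2.INTER_CUBIC)
c=cv2.resize(f[70:384,150:410],(395,270)[::1])
t=cv2.resize(arm.grab_frame("top")[120:270,80:440],(405,270))
cv2.imwrite("pics/end.png",np.vstack([np.hstack([a,b]),np.hstack([c,t])]))
E
```

```text
time_s: 45.32
tool_pos: [0.6148, 0.2371, 0.0351]
wrist_force: [-2.9, -2.4, 7.6]
grip_width: 0.0424
grip_force: 42.1
time_s: 46.08
tool_pos: [0.6144, 0.237, 0.0346]
wrist_force: [0.2, -1.0, 0.2]
grip_width: 0.0855
grip_force: 0.0
time_s: 46.32
tool_pos: [0.6126, 0.2361, 0.1141]
wrist_force: [1.5, 0.4, 0.4]
grip_width: 0.0853
grip_force: 0.0
time_s: 46.7
tool_pos: [0.5332, 0.1541, 0.1812]
wrist_force: [0.8, -0.9, 0.7]
grip_width: 0.0855
grip_force: 0.0
time_s: 47.2
tool_pos: [0.4558, 0.0778, 0.1798]
wrist_force: [0.9, 0.1, -0.7]
grip_width: 0.0852
grip_force: 0.0
red_ring (array([0.61742345, 0.2392601 ]), 0.7310989439880048)
silver_cutter (array([0.59351792, 0.24177863]), 0.10120738864432141)
gold_cutter (array([ 0.59096668, -0.2386218 ]), 1.1254446290608102)
green_spacer (array([ 0.58532821, -0.2571605 ]), 0.23484602673020144)
```

View pics/end.png

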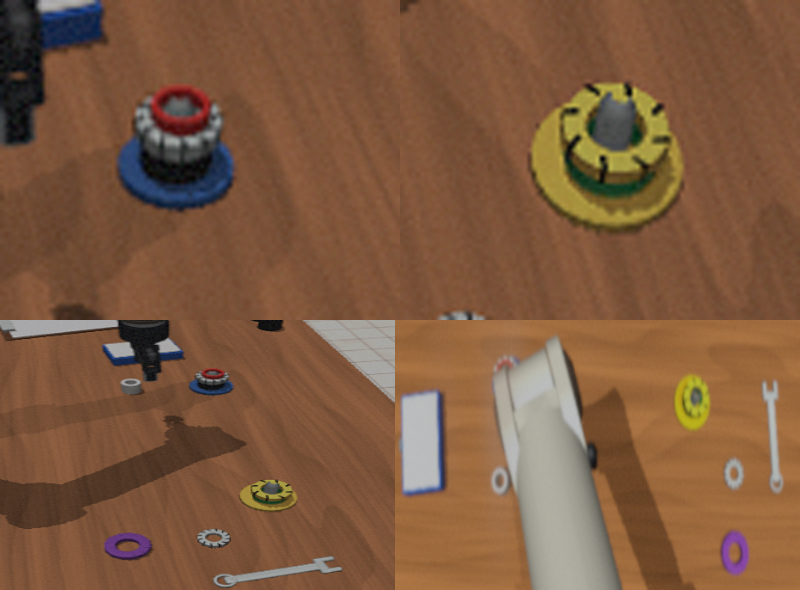

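Both stacks are flat and in the right order: black, silver, red on blue at (178,150), and green, gold on yellow at (608,150). The bystanders are where they were.

```bash
python3 -c "
from station import arm
print(arm.job_done())"
```

```text
the job is handed in; nothing more can be done
None
```

I handed the job in at about 47 s: black, silver and red are stacked on the blue stand, green and gold on the yellow, each lowered to contact, and the sleeve, wrench and parts box look untouched in the final pictures.

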